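# Prop a packed tin for opening: heavy end down in a wind-up tilting cradle

## Robot

A 6-joint arm with a two-finger parallel gripper is mounted at the origin on a cart in front of the work surface, level with it; the furniture and walls round the work are solid. World frame = base frame: x ahead of the robot, y to its left, z up, the work surface at z = 0. Lengths are in m, angles in rad, forces in N, time in s.
With the tool pointing down it reaches from about 0.275 to 0.75 m from the base axis. Payload 10.2 kg.
Tool frame: the origin (TCP) lies at the very end of the fingers, on their centre line; the grasp point (between the pads) lies 19 mm behind it; z points along the fingers, y is the direction in which the jaws open and shut (so a half turn about z gives the same grasp; the last joint's range is limited). The gripper opens to 88 mm and grips with 3 to 60 N. Pads are 18 mm wide; open, the fingers measure 123 mm over their backs; the gripper's body (75 mm by 187 mm) begins 45 mm behind the grasp point.
Start: joints at [-1.355, 0.313, 1.498, -0, 1.331, -0.223], TCP at [0.223, -0.475, 0.239] pointing down, gripper open.
Joint ranges: [-2.94, 2.94], [-0.97, 2.17], [0.19, 2.56], [-1.23, 4.37], [0.02, 3.11], [-2.88, 2.88]. Speed limits (rad/s): [2.39, 2.39, 3.01, 3.14, 3.14, 3.14].

## Interface

Orientations are given as a rotation vector (axis times angle).
In Python, from bench import telemetry, vision, job gives the robot as it stands.
- The arm moves only by the shell command python3 -m pendant 'ROWS' [FORCE]. ROWS is JSON, a list of rows, each a list of 3 entries, a list of its own where there are three numbers: the shift along the tool's x, y, z in cm, then the turn, a rotation vector about the tool's x, y, z in degrees, then the opening, from 0 (shut) to 1 (fully open). In form: [[[dx, dy, dz], [ax, ay, az], claw], ...]. A call has 1 to 10 rows; each row is the pose to reach, as a shift and turn from the pose commanded when the call began, along the tool's axes at that moment; what a row does not reach only later rows make up. A row lasts 1/10 s, in which the tool goes at most 50 mm and 8.59 degrees, less where a joint would pass 70% of its speed; a pose out of reach is approached as far as the arm can. A call with a gripper value outside its range is refused whole. The fingers move at their own pace and stop on an object; FORCE is the grip in N (left out, the last holds). Time passes only in rows, so rows that repeat a pose let the fingers close. It gives the time, the measured TCP pose, the force and the opening at its end, in the units of the state.
- telemetry.read_state(): the state, without advancing time (a new reading comes with each control period).
- vision.read_camera(name): name is "scene" or "top" or "wrist"; returns a dict with "pixels" (400x640x3 uint8, red, green, blue), "K" (3x3 intrinsics, pixels), "pose" (4x4, takes a point from camera to world coordinates). Camera axes: x right, y up, looking along -z (the intrinsics and any distortion apply to the point x, -y, -z); pixel columns grow to the right and rows downward; lengths in m; the calibration is good to about 2 mm. The wrist camera is an equidistant fisheye: a pixel r from the principal point sees the ray r / f radians off the axis. A picture is of the moment at which its call begins. There is no depth.
- job.sign_off(): hands the job in, once; it reports no verdict.
Trained networks look in a picture, given as the dict that the camera call returned (one of the last four; its "shot" number tells which), for a name from the list of things; names that differ only in an ending like _2 or _b are one class to them, and where a whole thing is asked for, a point or a joint stands for the part that bears it (a point fixed in the world has none). Each returns a list of dicts, best first, with "conf" (0 to 1); they miss things now and then, are a little off and sometimes report something else, mostly with a low value. They report only what shows in the picture. A call takes as long as a camera call. They do not tell look-alikes from the thing itself.
- vision.search_frame(picture, target): "uv" ([column, row] in pixels, amid what is visible of it).
- vision.outline_of(picture, target): "region" (400x640 bool, what is visible of it) and "uv" ([column, row] in pixels, amid what is visible of it).
The state is a dict: "t": time; "joint_pos": joint angles; "qd": joint speeds; "effort": joint torques, N m; "position": TCP position; "eef_rot": TCP orientation; "wrist_force": force on the tool from outside, world axes, zero at the start; "wrist_torque": the same for the moment, N m; "finger_gap": opening from 0.0 (shut) to 1.0 (fully open).
Only numpy, scipy, OpenCV 4.12 (cv2) and the standard library are available. Lean on these libraries where they do the work, as an engineer would, in place of code of your own. Each camera call takes 0.05 s, during which the arm holds its last target.

## Task

The pressed pack has ended up in one end of the square tin and only a light filler is in the other, but both ends look alike: lift the tin near its middle or off-centre and see which end is heavy. Lay it in the level tilting cradle with the heavy end against the foot plate and the light end overhanging, and let go; then push the loose crank down onto the square spindle and wind it clockwise, about two full turns, until the cradle is up at its stop and the tin rests heavy end down, ready for the light end to be opened. Leave the crank on the spindle and do not disturb the other things on the bench.

Things in the scene. Friction and masses are not known exactly. Their poses are not given: they have to be found in the camera images.
- tin: Square tin, 176 mm long, 46 x 46 mm, about 0.5 kg, brown, white paper band round the middle, bare metal caps at both ends, both ends alike. Lies on the table to the robot's left, lengthwise roughly along the robot's forward direction. Origin: centre of its underside; x runs along its length, z up as it lies.
- tin_mid (a point): Centre of the tin, axes as the tin. The heavy pack is at random in the +x or the -x end: the pose does not tell which. It puts the centre of mass about 40 mm off the middle, so a tin gripped at the middle pulls the wrist over by about 0.2 N m. Gripped lightly 30 mm off the middle on the light side and lifted, its heavy end stays about 25 degrees low; on the heavy side it rises level.
- cradle_bed (a point): On the cradle's rubber floor, at the foot plate's face, mid-width; floor 73 mm above the table, level at the start. y runs along the bed from foot plate to open edge, x across (away from the gearbox), z out of the floor. Bed 85 mm long, 54 mm wide inside; side lips 7 mm high; foot plate 35 mm high, 6 mm thick. The tin lies along y, its middle 88 mm from the plate (15 mm gap is harmless), 23 mm up.
- stand: The tilting cradle's fixed stand; origin under the middle of its grey base plate, 250 (x) x 170 (y) x 10 mm, z up. Gearbox at -x, nearer the robot; cradle bed at +x, its foot plate toward -y (the robot's right). Turned up to 15 degrees. The cradle bed holds only half of the tin; laid heavy end outward, the tin tips off the open edge.
- cradle (a joint): Tilt of the cradle in rad: 0 level (at most 0.04 at the start), 0.60 at the upper stop; grows as the open edge rises and the foot plate sinks. Its pivot lies 18 mm below the floor and 45 mm from the foot plate. Worm-geared to the spindle (0.6 rad for two turns); it holds itself and cannot be lifted directly.
- spindle (a joint): Turn of the spindle in rad: 0 at the bottom, 12.57 (two full turns) at the upper stop, growing clockwise seen from above. Starts between 0 and 0.8. Takes about 0.06 to 0.2 N m.
- spindle_collar (a point): Centre of the collar round the square spindle on the aluminium gearbox; 92 mm above the table, 130 mm from the bed's centre line, 9 mm above the gearbox top. z up; x and y are square to the spindle's flats and turn with it. The spindle is 14 mm square and stands 24 mm above the collar, the top 5 mm a taper. The crank's hub rests on the collar when fully down.
- crank: Loose dark steel crank, 0.23 kg. Origin: centre of the hub's underside, the mouth of its 16 mm square socket (27 mm deep, opens down, flats along x and y). Hub 30 x 30 mm, 36 mm high, best gripped across y. Arm 22 mm wide, 10 mm high, flush with the hub's underside, along +x. Lies flat, socket down, to the robot's right, turned any way.
- crank_handle (a point): Grip point on the crank's upright black handle, 60 mm from the crank's origin along its +x, 60 mm above the hub's underside. The handle is a sleeve 22 mm in diameter that turns freely on its pin, from 12 to 70 mm above the hub's underside.
- moisture_meter: Black hand-held moisture meter, bystander; origin at the centre of its underside. Leave it alone.
- lot_stamp: Wooden hand stamp, bystander; origin at the centre of its underside. Leave it alone.
- ink_pad: Closed blue ink pad, bystander; origin at the centre of its underside. Leave it alone.
Not all that is in view belongs to the job. Of the things that look like the crank, the smaller one is meant.

How it is judged:
On the way, in this order (a step that is already met when the one before it is completed fails the run):
1. the tin lies released in the level cradle, heavy end at the foot plate (y of tin_mid in the frame of cradle_bed between 0.082 and 0.108 m and x of tin_mid in the frame of cradle_bed between -0.008 and 0.008 m and z of tin_mid in the frame of cradle_bed between 0.017 and 0.03 m and angle between the x axis of tin_mid and the y axis of cradle_bed, either way round below 0.14 rad and y of pack_c0 in the frame of cradle_bed below 0.07 m and contact force between the fingers and tin below 0.2 N and value of joint cradle below 0.08 rad), for 0.3 s.
2. the crank is fully down on the spindle and has raised the cradle to 0.2 rad, with the tin in it (y of tin_mid in the frame of cradle_bed between 0.082 and 0.108 m and x of tin_mid in the frame of cradle_bed between -0.008 and 0.008 m and z of tin_mid in the frame of cradle_bed between 0.017 and 0.03 m and angle between the x axis of tin_mid and the y axis of cradle_bed, either way round below 0.14 rad and y of pack_c0 in the frame of cradle_bed below 0.07 m and horizontal distance between crank and spindle_collar below 0.006 m and z of crank in the frame of spindle_collar between -0.004 and 0.006 m and value of joint cradle above 0.2 rad), for 0.1 s.
At the end, for the whole second after the job is handed in: Cradle tilt over 0.55 rad; tin still in it, heavy end at the foot plate: middle 82 to 108 mm from the plate, within 8 mm of the bed's centre line, 17 to 30 mm above the floor, in line within 0.14 rad. Crank still, on the spindle within 6 mm of centre and of the collar (y of tin_mid in the frame of cradle_bed between 0.082 and 0.108 m and x of tin_mid in the frame of cradle_bed between -0.008 and 0.008 m and z of tin_mid in the frame of cradle_bed between 0.017 and 0.03 m and angle between the x axis of tin_mid and the y axis of cradle_bed, either way round below 0.14 rad and y of pack_c0 in the frame of cradle_bed below 0.07 m and horizontal distance between crank and spindle_collar below 0.006 m and z of crank in the frame of spindle_collar between -0.004 and 0.006 m and value of joint cradle above 0.55 rad and linear speed of each of tin, crank below 0.02 m/s); the robot touches nothing.
It fails at once if the moisture meter, stamp or ink pad is pushed more than 40 mm (distance of any of moisture_meter, lot_stamp, ink_pad from where it was at the start of the episode above 0.04 m).
It fails at once if the tin is dropped or flung (faster than 1.2 m/s) (linear speed of tin above 1.2 m/s).
It also fails if it takes over 72 s, if anything falls off the work surface, if the arm or the gripper's body presses on something with over 40 N, if the wrist force passes 120 N, or if a joint passes its speed limit or range.

## Working session

There is one attempt and no reset: what is moved stays moved. The work goes in short steps, Python scripts to look and compute and a shell command to move; the robot and the scene stay as the last step left them, time stands still between calls to the robot, and variables do not carry over. Pictures are saved under pics/ and viewed, and the job is handed in when it is done.

```bash
ls; mkdir -p pics
python3 - <<'E'
from bench import telemetry, vision, job
import cv2
print(telemetry.read_state())
for n in ["scene","top","wrist"]:
    p=vision.read_camera(n); cv2.imwrite(f"pics/{n}0.png",p["pixels"][:,:,::-1]); print(n,p["K"],p["pose"],p.keys())
E
```

```text
pics
{'t': 0.0, 'joint_pos': array([-1.35543901e+00,  3.13448955e-01,  1.49843538e+00, -1.01184001e-05,
        1.33098627e+00, -2.23385682e-01]), 'qd': array([-0.00055159,  0.00068625, -0.00034117,  0.00136137,  0.0008139 ,
        0.00096393]), 'effort': array([-5.28417331e-04, -4.02210689e+01, -2.52273899e+01,  6.93860929e-02,
        3.52494617e-02, -8.70688882e-05]), 'position': array([ 0.22296098, -0.47503371,  0.23816224]), 'eef_rot': array([-3.06505437e+00, -6.83387127e-01,  7.37551043e-06]), 'wrist_force': array([-0.71236884, -0.76070984,  0.40397556]), 'wrist_torque': array([-0.03487334, -0.01782188,  0.00881637]), 'finger_gap': 1.0000258788853669}
scene [[439.9990056    0.         320.67656247]
 [  0.         439.9990056  192.86007826]
 [  0.           0.           1.        ]] [[ 0.72071925  0.36963507 -0.58645859 -0.40562761]
 [-0.69295045  0.40803746 -0.59441156 -0.87006535]
 [ 0.01958171  0.8347906   0.55021924  0.89273425]
 [ 0.          0.          0.          1.        ]] dict_keys(['pixels', 'K', 'pose', 'shot'])
top [[372.17107015   0.         319.04529316]
 [  0.         372.17107015 199.29073515]
 [  0.           0.           1.        ]] [[-0.00903145  0.99545068 -0.09484926  0.39819417]
 [-0.99994409 -0.00951237 -0.00461944  0.00444662]
 [-0.00550067  0.09480223  0.99548093  1.19505801]
 [ 0.          0.          0.          1.        ]] dict_keys(['pixels', 'K', 'pose', 'shot'])
wrist [[309.70691629   0.         319.62862242]
 [  0.         309.70691629 206.70714048]
 [  0.           0.           1.        ]] [[ 4.25174065e-01  8.61852541e-01  2.76472807e-01  2.95903433e-01]
 [-9.05111353e-01  4.05080546e-01  1.29163425e-01 -4.41117198e-01]
 [-6.73929391e-04 -3.05155615e-01  9.52302261e-01  3.84263140e-01]
 [ 0.00000000e+00  0.00000000e+00  0.00000000e+00  1.00000000e+00]] dict_keys(['pixels', 'K', 'pose', 'shot'])
```

View pics/top0.png

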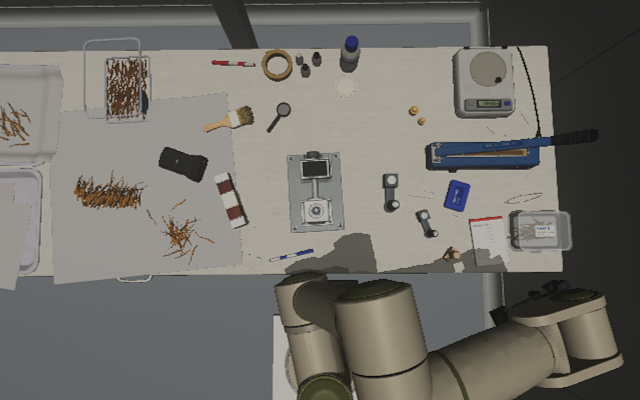

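View pics/scene0.png

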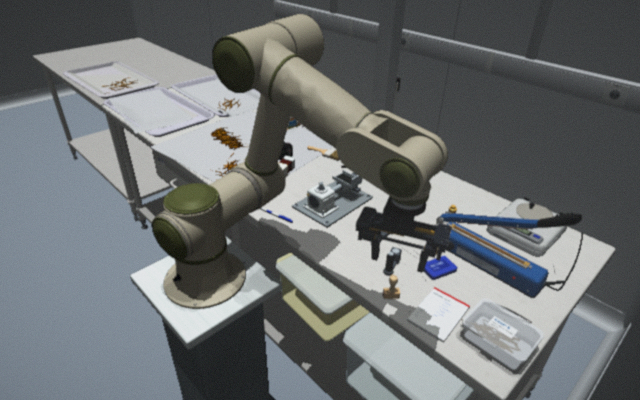

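View pics/wrist0.png

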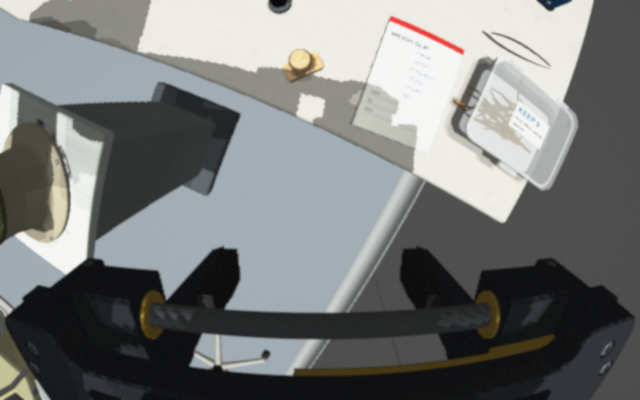

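The top view shows the tin at about (231,200) and the stand at (316,192). There are two crank-like objects at (391,192), longer, and (427,223), shorter. The smaller one at (427,223) fits the description; I'll confirm it in a crop.

```bash
cat > h.py <<'E'
import numpy as np, cv2
from bench import telemetry, vision, job
from scipy.spatial.transform import Rotation as R
def ray(p,uv):
    K=p["K"];P=p["pose"]
    x=(uv[0]-K[0,2])/K[0,0]; y=(uv[1]-K[1,2])/K[1,1]
    d=np.array([x,-y,-1.]); return P[:3,3],P[:3,:3]@d
def rayw(p,uv):
    K=p["K"];P=p["pose"]
    x=(uv[0]-K[0,2])/K[0,0]; y=(uv[1]-K[1,2])/K[1,1]; r=np.hypot(x,y)
    s=np.sin(r)/max(r,1e-9); d=np.array([x*s,-y*s,-np.cos(r)]); return P[:3,3],P[:3,:3]@d
def at(p,uv,z,w=False):
    o,d=(rayw if w else ray)(p,uv); return o+d*(z-o[2])/d[2]
def proj(p,X,w=False):
    P=p["pose"];K=p["K"];c=P[:3,:3].T@(np.asarray(X,float)-P[:3,3]); v=np.array([c[0],-c[1],-c[2]])
    if w:
        rr=np.hypot(v[0],v[1]);th=np.arctan2(rr,v[2]); q=v[:2]/max(rr,1e-9)*th
    else: q=v[:2]/v[2]
    return np.array([K[0,0]*q[0]+K[0,2],K[1,1]*q[1]+K[1,2]])
def crop(p,x0,y0,x1,y1,s,name):
    im=p["pixels"][y0:y1,x0:x1,::-1]; im=cv2.resize(im,None,fx=s,fy=s,interpolation=cv2.INTER_CUBIC); cv2.imwrite("pics/"+name+".png",im)
E
python3 - <<'E'
from h import *
p=vision.read_camera("top")
crop(p,370,155,490,255,6,"c_crank"); crop(p,190,140,350,240,5,"c_tin")
for n,zs in [("tin",.046),("stand",.01),("crank",.02),("crank_handle",.06),("spindle_collar",.1),("cradle",.073),("moisture_meter",.02),("lot_stamp",.03),("ink_pad",.01)]:
    try:
        for d in vision.search_frame(p,n)[:3]: print(n,d["conf"],d["uv"],at(p,d["uv"],zs).round(3))
    except Exception as e: print(n,e)
for n,z in [("tin",.046)]:
    for d in vision.outline_of(p,n)[:1]:
        m=d["region"].astype(np.uint8); r=cv2.minAreaRect(cv2.findNonZero(m)); b=cv2.boxPoints(r); print(b); print(np.array([at(p,q,z) for q in b]).round(3))
E
```

```text
tin 0.58 [230.5, 199.2] [0.511 0.285 0.046]
stand 0.68 [314.7, 191.3] [0.537 0.024 0.01 ]
crank 0.79 [426.5, 223.5] [ 0.43  -0.328  0.02 ]
crank 0.7 [389.0, 193.9] [ 0.525 -0.212  0.02 ]
crank 0.34 [234.0, 199.0] [0.514 0.28  0.02 ]
crank_handle 0.93 [388.3, 193.2] [ 0.523 -0.203  0.06 ]
crank_handle 0.62 [427.1, 223.8] [ 0.428 -0.318  0.06 ]
spindle_collar 0.49 [316.2, 211.6] [0.466 0.018 0.1  ]
cradle 0.6 [316.5, 166.0] [0.607 0.017 0.073]
cradle 0.46 [426.5, 225.0] [ 0.424 -0.312  0.073]
moisture_meter 0.85 [182.8, 161.2] [0.637 0.446 0.02 ]
lot_stamp 0.65 [451.4, 254.9] [ 0.332 -0.398  0.03 ]
ink_pad 0.95 [459.5, 195.1] [ 0.52  -0.439  0.01 ]
[[212.84499 175.76025]
 [229.86098 169.94992]
 [248.55995 224.71124]
 [231.54396 230.52158]]
[[0.585 0.341 0.046]
 [0.603 0.288 0.046]
 [0.431 0.228 0.046]
 [0.414 0.28  0.046]]
```

View pics/c_crank.png

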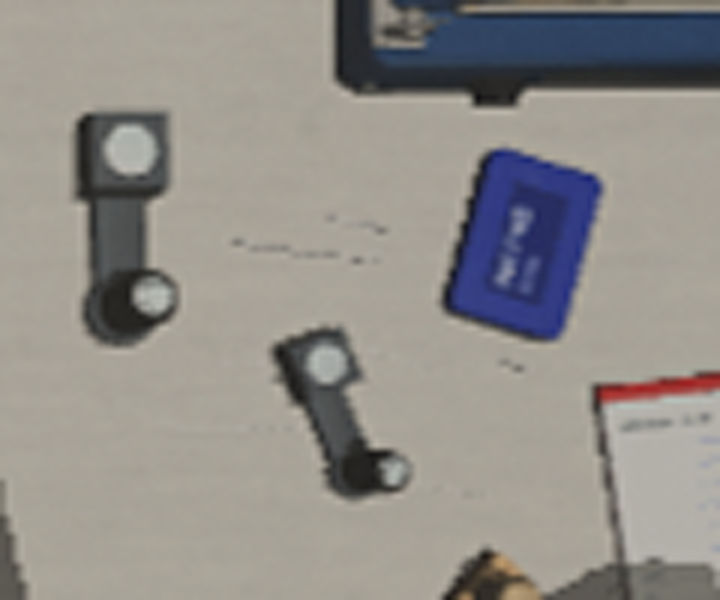

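View pics/c_tin.png

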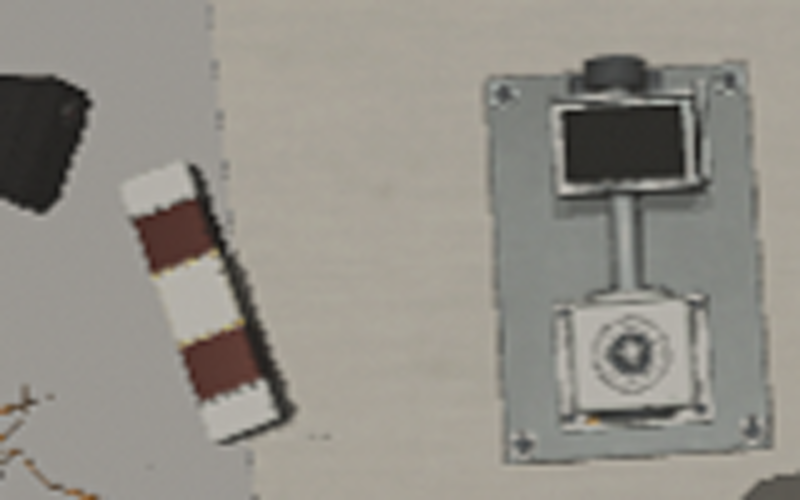

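The crop confirms it. The smaller crank has its hub at about (424,215) and its handle top at about (436,233); the larger look-alike is at (391,192). Next, the stand's geometry and a closer view from the wrist.

```bash
cat >> h.py <<'E'
def to(pos,h_deg=None):
    s=telemetry.read_state(); Rm=R.from_rotvec(s["eef_rot"]).as_matrix(); p=np.array(s["position"])
    sh=Rm.T@(np.array(pos)-p)*100
    if h_deg is None: rv=np.zeros(3)
    else:
        h=np.radians(h_deg); x=np.array([np.cos(h),np.sin(h),0]); z=np.array([0,0,-1.]); T=np.stack([x,np.cross(z,x),z],1)
        rv=np.degrees(R.from_matrix(Rm.T@T).as_rotvec())
    print("row",sh.round(2),rv.round(1)); return sh,rv
def st():
    s=telemetry.read_state(); Rm=R.from_rotvec(s["eef_rot"]).as_matrix()
    print("t%.2f"%s["t"],"pos",s["position"].round(4),"head",np.degrees(np.arctan2(Rm[1,0],Rm[0,0])).round(1),"zdir",Rm[:,2].round(3),"F",np.array(s["wrist_force"]).round(2),"T",np.array(s["wrist_torque"]).round(3),"gap",round(float(s["finger_gap"]),3),"q",np.array(s["joint_pos"]).round(2))
E
python3 - <<'E'
from h import *
p=vision.read_camera("top")
c=np.array([[487,77],[745,62],[770,448],[507,462]])/5+[190,140]
W=np.array([at(p,q,.01) for q in c]); print(W.round(3), W.mean(0).round(4), np.linalg.norm(np.roll(W,-1,0)-W,axis=1).round(3))
print("spindle",at(p,np.array([631,354])/5+[190,140],.112).round(4),"bedc",at(p,np.array([625,142])/5+[190,140],.073).round(4))
for z in(.036,): print("hub",at(p,np.array([325,362])/6+[370,155],z).round(4))
print("handle",at(p,np.array([394,471])/6+[370,155],.07).round(4))
st(); to([.44,.02,.27],19)
E
```

```text
[[ 0.655  0.111  0.01 ]
 [ 0.663 -0.056  0.01 ]
 [ 0.414 -0.068  0.01 ]
 [ 0.406  0.099  0.01 ]] [0.5345 0.0213 0.01  ] [0.167 0.249 0.167 0.249]
spindle [0.4678 0.0181 0.112 ] bedc [0.6    0.0211 0.073 ]
hub [ 0.4554 -0.3167  0.036 ]
handle [ 0.3988 -0.3399  0.07  ]
t0.75 pos [ 0.223  -0.4753  0.2387] head 25.1 zdir [-0.  0. -1.] F [-0.16 -1.16 -0.07] T [0.033 0.031 0.015] gap 1.0 q [-1.36  0.31  1.5  -0.    1.33 -0.22]
row [ 40.68 -35.62  -3.13] [-0.   0.   6.1]
```

```bash
python3 -m pendant '[[[40.7,-35.6,-3.1],[0,0,6],1],[[40.7,-35.6,-3.1],[0,0,6],1],[[40.7,-35.6,-3.1],[0,0,6],1],[[40.7,-35.6,-3.1],[0,0,6],1],[[40.7,-35.6,-3.1],[0,0,6],1],[[40.7,-35.6,-3.1],[0,0,6],1],[[40.7,-35.6,-3.1],[0,0,6],1],[[40.7,-35.6,-3.1],[0,0,6],1],[[40.7,-35.6,-3.1],[0,0,6],1],[[40.7,-35.6,-3.1],[0,0,6],1]]'; python3 -c "
from h import *
st()"
```

```text
t: 1.75
position: [0.4239, -0.016, 0.2678]
eef_rot: [3.097, 0.522, 0.001]
wrist_force: [0.6, -0.3, 0.2]
finger_gap: 1.001
t1.75 pos [ 0.4239 -0.016   0.2678] head 19.1 zdir [ 0.001 -0.    -1.   ] F [ 0.63 -0.32  0.17] T [ 0.013 -0.029 -0.018] gap 1.001 q [-0.32  0.06  1.72 -0.    1.35  0.92]
```

```bash
python3 -m pendant '[[[0,0,0],[0,0,0],1]]'
python3 - <<'E'
from h import *
st()
p=vision.read_camera("wrist"); cv2.imwrite("pics/w1.png",p["pixels"][:,:,::-1])
import pickle; pickle.dump(p,open("w1.pkl","wb"))
E
```

```text
t: 1.85
position: [0.4246, -0.0134, 0.2677]
eef_rot: [-3.095, -0.534, -0.002]
wrist_force: [-0.5, -0.9, -0.1]
finger_gap: 0.999
t1.85 pos [ 0.4246 -0.0134  0.2677] head 19.6 zdir [ 0.001  0.001 -1.   ] F [-0.47 -0.91 -0.14] T [ 0.015 -0.016 -0.042] gap 0.999 q [-0.31  0.07  1.72  0.    1.35  0.92]
```

View pics/w1.png

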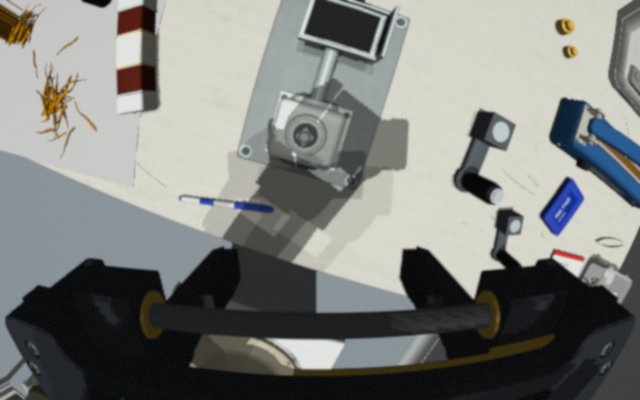

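Stand in the wrist view: spindle at about (306,133), bed at about (340,27). I'll enlarge both.

Run:
```python
from h import *
import pickle; p=pickle.load(open("w1.pkl","rb"))
crop(p,265,90,345,170,8,"c_sp"); crop(p,230,0,430,190,4,"c_st")
```

```text
(no output)
```

View pics/c_sp.png

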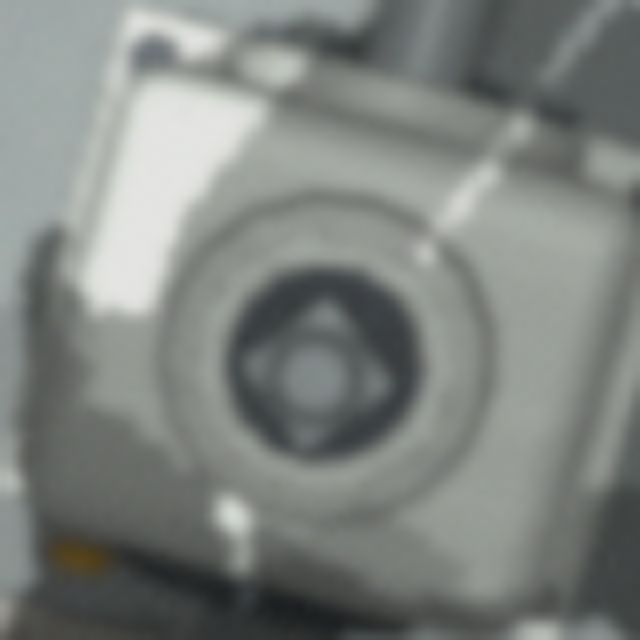

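View pics/c_st.png

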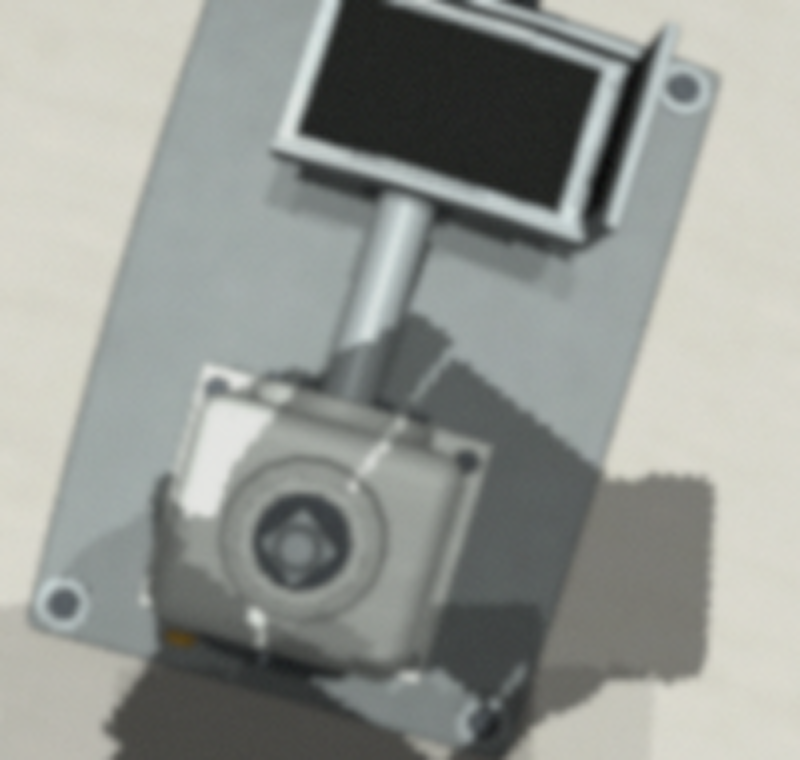

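Run:
```python
from h import *
import pickle; p=pickle.load(open("w1.pkl","rb"))
f=lambda u,v,z:at(p,np.array([u,v])/8+[265,90],z,True)
c=np.array([f(*q,.111) for q in[(326,297),(393,382),(306,450),(246,362)]])
print(c.round(4),c.mean(0).round(4))
d1=c[0]-c[2];d2=c[1]-c[3];print(np.linalg.norm(d1),np.linalg.norm(d2),[np.degrees(np.arctan2(d[1],d[0])).round(1) for d in(d1,d2)])
print("collar",f(323,362,.092).round(4),"flange",f(328,357,.0845).round(4), "top",f(314,375,.116).round(4))
g=lambda u,v,z:at(p,np.array([u,v])/4+[230,0],z,True).round(4)
print("floor BL",g(300,135,.073),"BR",g(560,208,.073),"mid right",g(604,72,.073),"lipBL",g(277,150,.08),"plate top",g(610,225,.108),g(675,25,.108))
print("open edge upper",g(345,0,.073))
W=[g(*q,.01) for q in[(35,622),(718,75)]];print(W)
print("stand pred spindle");
```

```text
[[0.4809 0.0208 0.111 ]
 [0.4738 0.0097 0.111 ]
 [0.4623 0.0169 0.111 ]
 [0.4702 0.0274 0.111 ]] [0.4718 0.0187 0.111 ]
0.01900894986119656 0.01808697466089128 [np.float64(11.8), np.float64(-78.6)]
collar [0.4716 0.0189 0.092 ] flange [0.4718 0.0186 0.0845] top [0.4719 0.019  0.116 ]
floor BL [0.5769 0.0575 0.073 ] BR [ 0.5819 -0.0155  0.073 ] mid right [ 0.6249 -0.0136  0.073 ] lipBL [0.5694 0.0609 0.08  ] plate top [ 0.5743 -0.0254  0.108 ] [ 0.6324 -0.0233  0.108 ]
open edge upper [0.6193 0.0597 0.073 ]
[array([0.4103, 0.0965, 0.01  ]), array([ 0.6636, -0.0542,  0.01  ])]
stand pred spindle
```

Run:
```python
from h import *
import pickle; p=pickle.load(open("w1.pkl","rb"))
crop(p,290,0,410,65,6,"c_bed"); 
q=vision.read_camera("top"); pickle.dump(q,open("t1.pkl","wb")); crop(q,290,140,345,235,6,"c_bedt")
```

```text
(no output)
```

View pics/c_bed.png

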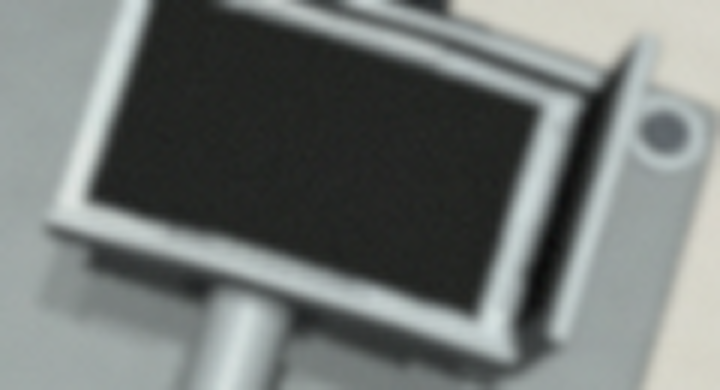

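View pics/c_bedt.png

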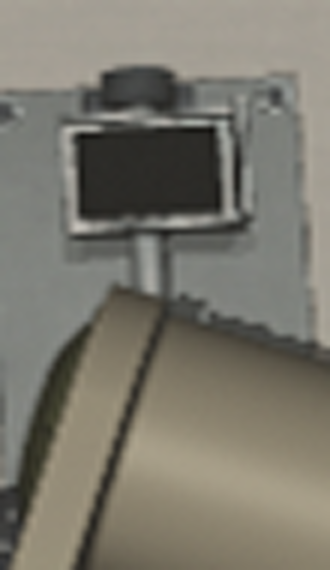

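Run:
```python
from h import *
import pickle; p=pickle.load(open("w1.pkl","rb"))
g=lambda u,v,z:at(p,np.array([u,v])/6+[290,0],z,True).round(4)
print("plate floor line",g(580,100,.073),g(512,345,.074))
print("plate top inner",g(640,55,.108),g(550,335,.108)," outer",g(658,45,.108),g(565,340,.108))
print("open end left",g(52,215,.075),g(85,100,.075))
print("near lip inner",g(90,200,.073),g(480,308,.073),"far lip inner",g(225,0,.073),g(540,105,.073))
print("near lip outer",g(52,215,.08),g(512,355,.08))
q=pickle.load(open("t1.pkl","rb")); k=lambda u,v,z:at(q,np.array([u,v])/6+[290,140],z).round(4)
print("top: plate",k(240,170,.108),"open",k(67,180,.075),"far lip",k(150,122,.08),"near",k(150,228,.08), "floor", k(150,130,.073),k(150,218,.073),k(78,175,.073),k(222,170,.073))
```

```text
plate floor line [ 0.6291 -0.0189  0.073 ] [ 0.578  -0.0229  0.074 ]
plate top inner [ 0.6283 -0.0223  0.108 ] [ 0.5743 -0.0245  0.108 ]  outer [ 0.6315 -0.0246  0.108 ] [ 0.5745 -0.0271  0.108 ]
open end left [0.572  0.0628 0.075 ] [0.5952 0.0649 0.075 ]
near lip inner [0.5774 0.0576 0.073 ] [ 0.5826 -0.0152  0.073 ] far lip inner [0.6235 0.0482 0.073 ] [ 0.625  -0.0124  0.073 ]
near lip outer [0.571  0.0621 0.08  ] [ 0.5749 -0.0229  0.08  ]
top: plate [ 0.5934 -0.0237  0.108 ] open [0.5951 0.0633 0.075 ] far lip [0.6235 0.0208 0.08  ] near [0.5693 0.0213 0.08  ] floor [0.6208 0.021  0.073 ] [0.5755 0.0213 0.073 ] [0.5979 0.0578 0.073 ] [ 0.5998 -0.0155  0.073 ]
```

Run:
```python
from h import *
st(); to([.48,.28,.22],19)
```

```text
t1.95 pos [ 0.4236 -0.0174  0.2673] head 19.3 zdir [-0. -0. -1.] F [-1.1  -0.96  0.39] T [0.006 0.01  0.046] gap 1.0 q [-0.32  0.06  1.73 -0.    1.35  0.92]
row [ 15.16 -26.21   4.72] [0.  0.  0.3]
```

```bash
python3 -m pendant '[[[15.2,-26.2,4.7],[0,0,0],1],[[15.2,-26.2,4.7],[0,0,0],1],[[15.2,-26.2,4.7],[0,0,0],1],[[15.2,-26.2,4.7],[0,0,0],1],[[15.2,-26.2,4.7],[0,0,0],1],[[15.2,-26.2,4.7],[0,0,0],1],[[15.2,-26.2,4.7],[0,0,0],1],[[15.2,-26.2,4.7],[0,0,0],1],[[15.2,-26.2,4.7],[0,0,0],1],[[15.2,-26.2,4.7],[0,0,0],1]]'
python3 - <<'E'
from h import *
import pickle
st()
p=vision.read_camera("wrist"); cv2.imwrite("pics/w2.png",p["pixels"][:,:,::-1]); pickle.dump(p,open("w2.pkl","wb"))
st()
q=vision.read_camera("top"); crop(q,190,150,270,250,6,"c_tin2"); st()
E
```

```text
t: 2.95
position: [0.4817, 0.2774, 0.2209]
eef_rot: [3.098, 0.518, 0.001]
wrist_force: [-0.1, -0.3, -0.4]
finger_gap: 0.997
t2.95 pos [0.4817 0.2774 0.2209] head 19.0 zdir [ 0.001  0.    -1.   ] F [-0.15 -0.27 -0.35] T [-0.017 -0.075 -0.056] gap 0.997 q [ 0.31  0.39  1.43 -0.    1.32  1.55]
t3.00 pos [0.4816 0.2776 0.2209] head 19.0 zdir [ 0.001  0.    -1.   ] F [-0.34  0.32  0.06] T [0.019 0.007 0.01 ] gap 0.999 q [ 0.31  0.39  1.43 -0.    1.32  1.55]
t3.05 pos [0.4816 0.2779 0.2209] head 19.0 zdir [ 0.001  0.    -1.   ] F [ 0.37 -0.09  1.12] T [0.031 0.004 0.027] gap 0.998 q [ 0.31  0.39  1.43 -0.    1.32  1.55]
```

View pics/w2.png

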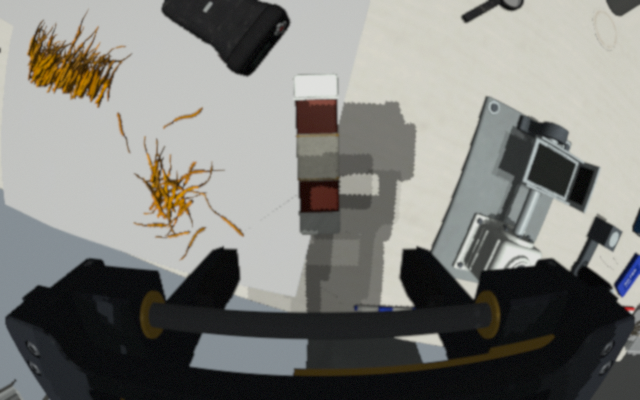

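Run:
```python
from h import *
import pickle; p=pickle.load(open("w2.pkl","rb"))
crop(p,270,60,370,250,3,"c_t3") 
crop(p,280,65,350,245,4,"c_t3")
```

```text
(no output)
```

View pics/c_t3.png

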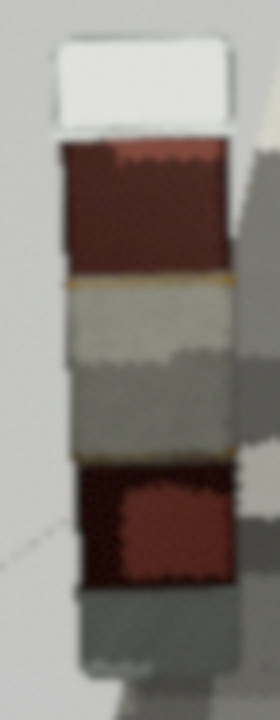

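Run:
```python
from h import *
import pickle; p=pickle.load(open("w2.pkl","rb"))
g=lambda u,v,z=.046:at(p,np.array([u,v])/4+[280,65],z,True)
C={k:g(*v) for k,v in dict(fl=(60,42),fr=(233,40),b1l=(70,278),b1r=(235,278),b2l=(75,457),b2r=(237,455),nl=(82,672),nr=(238,675)).items()}
for k in C: print(k,C[k].round(4))
ends=(C['fl']+C['fr'])/2,(C['nl']+C['nr'])/2; print("len",np.linalg.norm(ends[0]-ends[1]),"w",np.linalg.norm(C['fl']-C['fr']),np.linalg.norm(C['b1l']-C['b1r']))
m1=(C['b1l']+C['b1r'])/2;m2=(C['b2l']+C['b2r'])/2
d=ends[0]-ends[1];print("mid",sum(ends)/2,"bandmid",(m1+m2)/2,"head",np.degrees(np.arctan2(d[1],d[0])))
st(); to([*((m1+m2)/2)[:2],.013],np.degrees(np.arctan2(d[1],d[0])))
```

```text
fl [0.5846 0.3391 0.046 ]
fr [0.5993 0.2978 0.046 ]
b1l [0.5271 0.3171 0.046 ]
b1r [0.541  0.2768 0.046 ]
b2l [0.4824 0.3009 0.046 ]
b2r [0.4969 0.2604 0.046 ]
nl [0.4243 0.2802 0.046 ]
nr [0.4377 0.2385 0.046 ]
len 0.17140131241440348 w 0.04384700234129655 0.042545632417527755
mid [0.51148403 0.28890073 0.046     ] bandmid [0.5118444  0.28881502 0.046     ] head 20.182589724022264
t3.05 pos [0.4816 0.2779 0.2209] head 19.0 zdir [ 0.001  0.    -1.   ] F [ 0.37 -0.09  1.12] T [0.031 0.004 0.027] gap 0.998 q [ 0.31  0.39  1.43 -0.    1.32  1.55]
row [ 3.2  -0.04 20.79] [ 0.  -0.  -1.2]
```

```bash
python3 -m pendant '[[[3.2,0,5],[0,0,-1.2],1],[[3.2,0,10],[0,0,-1.2],1],[[3.2,0,14],[0,0,-1.2],1],[[3.2,0,17],[0,0,-1.2],1],[[3.2,0,19],[0,0,-1.2],1],[[3.2,0,20.5],[0,0,-1.2],1],[[3.2,0,20.7],[0,0,-1.2],1],[[3.2,0,20.7],[0,0,-1.2],1]]' && python3 -c "
from h import *
st()"
```

```text
t: 3.85
position: [0.5119, 0.2896, 0.014]
eef_rot: [-3.092, -0.554, -0.001]
wrist_force: [0.3, -0.5, -0.3]
finger_gap: 0.999
t3.85 pos [0.5119 0.2896 0.014 ] head 20.3 zdir [ 0.001  0.    -1.   ] F [ 0.35 -0.5  -0.31] T [0.045 0.034 0.027] gap 0.999 q [0.32 0.71 1.52 0.   0.91 1.53]
```

```bash
python3 -m pendant '[[[0,0,0],[0,0,0],0],[[0,0,0],[0,0,0],0],[[0,0,0],[0,0,0],0],[[0,0,0],[0,0,0],0],[[0,0,0],[0,0,0],0],[[0,0,0],[0,0,0],0]]' 55 && python3 -c "
from h import *
st()"
```

```text
t: 4.45
position: [0.5115, 0.2898, 0.0135]
eef_rot: [-3.092, -0.555, -0.0]
wrist_force: [-0.7, 0.2, 0.9]
finger_gap: 0.515
t4.45 pos [0.5115 0.2898 0.0135] head 20.3 zdir [ 0.  0. -1.] F [-0.75  0.21  0.93] T [0.048 0.111 0.031] gap 0.515 q [0.32 0.71 1.52 0.   0.91 1.53]
```

Gripped (gap 0.515 ≈ 45 mm). Lift 40 mm and read the moment.

```bash
python3 -m pendant '[[[0,0,-1],[0,0,0],0],[[0,0,-2.5],[0,0,0],0],[[0,0,-4],[0,0,0],0],[[0,0,-4],[0,0,0],0],[[0,0,-4],[0,0,0],0],[[0,0,-4],[0,0,0],0]]'
python3 - <<'E'
from h import *
T=[];F=[]
st()
p=vision.read_camera("wrist"); cv2.imwrite("pics/w3.png",p["pixels"][:,:,::-1])
for i in range(3):
    s=telemetry.read_state(); Rm=R.from_rotvec(s["eef_rot"]).as_matrix()
    print(s["t"],"T tool",(Rm.T@s["wrist_torque"]).round(3),"F",np.array(s["wrist_force"]).round(2)); vision.read_camera("scene")
E
```

```text
t: 5.05
position: [0.511, 0.2896, 0.0529]
eef_rot: [3.092, 0.555, -0.002]
wrist_force: [-0.9, 0.3, -5.3]
finger_gap: 0.517
t5.05 pos [0.511  0.2896 0.0529] head 20.3 zdir [-0.001 -0.    -1.   ] F [-0.85  0.26 -5.28] T [-0.022  0.273 -0.024] gap 0.517 q [0.32 0.65 1.5  0.   0.99 1.53]
5.1 T tool [ 0.036 -0.296 -0.072] F [ 0.65 -0.65 -6.12]
5.15 T tool [-0.008 -0.326 -0.027] F [-0.47  1.03 -5.43]
5.2 T tool [ 0.026 -0.246 -0.011] F [-0.63 -0.17 -6.69]
```

View pics/w3.png

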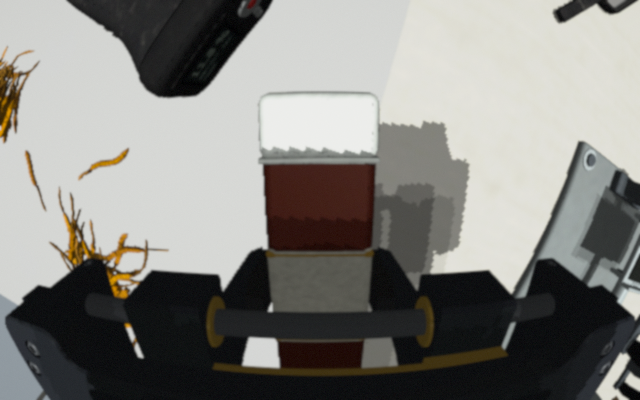

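The moment is +0.27 N·m about world y with about 5.7 N of weight, which puts the centre of mass about 45 mm forward. So the forward (+x) end is heavy. I'll set the tin down, turn the hand half round (the last joint's range needs it for the final heading) and regrip over the heavy side.

```bash
python3 -m pendant '[[[0,0,2],[0,0,0],0],[[0,0,3.2],[0,0,0],0],[[0,0,3.8],[0,0,0],0],[[0,0,3.98],[0,0,0],0],[[0,0,3.98],[0,0,0],0],[[0,0,3.98],[0,0,0],1],[[0,0,3.98],[0,0,0],1],[[0,0,3.98],[0,0,0],1],[[0,0,-1],[0,0,0],1],[[0,0,-5],[0,0,0],1]]'
python3 - <<'E'
from h import *
st()
d=np.array([np.cos(np.radians(20.2)),np.sin(np.radians(20.2))])
to([*(np.array([.5116,.2892])+.037*d),.15],20.2)
E
```

```text
t: 6.25
position: [0.5116, 0.2897, 0.1051]
eef_rot: [-3.092, -0.555, -0.0]
wrist_force: [0.1, -0.3, -0.0]
finger_gap: 0.946
t6.25 pos [0.5116 0.2897 0.1051] head 20.3 zdir [ 0.  0. -1.] F [ 0.11 -0.34 -0.03] T [0.013 0.012 0.019] gap 0.946 q [0.32 0.58 1.46 0.   1.1  1.53]
row [ 3.69  0.06 -4.49] [-0.  -0.   0.1]
```

```bash
python3 -m pendant '[[[3.7,0,-5],[0,0,-9],1],[[3.7,0,-5],[0,0,-18],1],[[3.7,0,-5],[0,0,-27],1],[[3.7,0,-5],[0,0,-36],1],[[3.7,0,-5],[0,0,-45],1],[[3.7,0,-5],[0,0,-54],1],[[3.7,0,-5],[0,0,-63],1],[[3.7,0,-5],[0,0,-72],1],[[3.7,0,-5],[0,0,-81],1],[[3.7,0,-5],[0,0,-90],1]]'
python3 -m pendant '[[[0,0,0],[0,0,-9],1],[[0,0,0],[0,0,-18],1],[[0,0,0],[0,0,-27],1],[[0,0,0],[0,0,-36],1],[[0,0,0],[0,0,-45],1],[[0,0,0],[0,0,-54],1],[[0,0,0],[0,0,-63],1],[[0,0,0],[0,0,-72],1],[[0,0,0],[0,0,-81],1],[[0,0,0],[0,0,-90],1]]'
python3 - <<'E'
from h import *
import pickle
st()
p=vision.read_camera("wrist"); cv2.imwrite("pics/w4.png",p["pixels"][:,:,::-1]); pickle.dump(p,open("w4.pkl","wb"))
d=np.array([np.cos(np.radians(20.2)),np.sin(np.radians(20.2))])
to([*(np.array([.5116,.2892])+.037*d),.0135],200.2)
E
```

```text
t: 7.25
position: [0.5463, 0.3026, 0.1537]
eef_rot: [1.876, 2.519, 0.001]
wrist_force: [0.2, -0.1, 0.3]
finger_gap: 0.997
t: 8.25
position: [0.5463, 0.3026, 0.1538]
eef_rot: [-0.344, 3.122, 0.0]
wrist_force: [1.0, -0.7, 0.2]
finger_gap: 1.001
t8.25 pos [0.5463 0.3026 0.1538] head -167.4 zdir [ 0.001  0.    -1.   ] F [ 0.96 -0.7   0.16] T [ 0.079 -0.101  0.024] gap 1.001 q [ 0.32  0.6   1.29  0.    1.25 -1.47]
row [ 0.03 -0.06 14.02] [ 0.   0.1 -7.2]
```

View pics/w4.png

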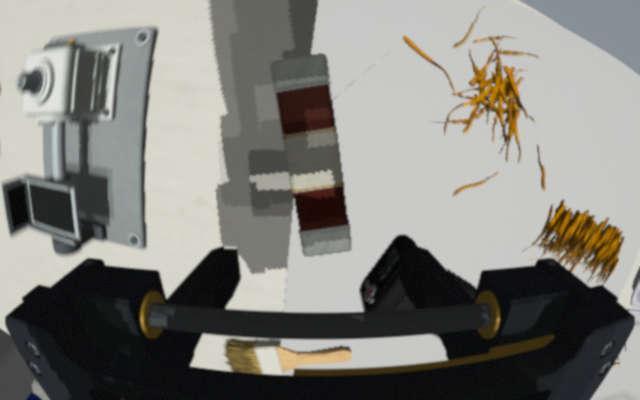

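Run:
```python
from h import *
import pickle; p=pickle.load(open("w4.pkl","rb"))
a=at(p,(298,57),.046,True);b=at(p,(327,250),.046,True);print(a.round(4),b.round(4),((a+b)/2).round(4),np.degrees(np.arctan2(*(b-a)[1::-1])),np.linalg.norm(a-b),at(p,(314,161),.046,True).round(4))
```

```text
[0.4305 0.2591 0.046 ] [0.5884 0.319  0.046 ] [0.5095 0.289  0.046 ] 20.771847623546023 0.16892902714740038 [0.5118 0.2902 0.046 ]
```

```bash
python3 -m pendant '[[[0,0,5],[0,0,-7.2],1],[[0,0,9],[0,0,-7.2],1],[[0,0,12],[0,0,-7.2],1],[[0,0,13.5],[0,0,-7.2],1],[[0,0,14],[0,0,-7.2],1],[[0,0,14],[0,0,-7.2],1],[[0,0,14],[0,0,-7.2],0],[[0,0,14],[0,0,-7.2],0],[[0,0,14],[0,0,-7.2],0],[[0,0,14],[0,0,-7.2],0]]' 55; python3 -m pendant '[[[0,0,0],[0,0,0],0],[[0,0,0],[0,0,0],0]]'; python3 -c "
from h import *
st()"
```

```text
t: 9.3
position: [0.5464, 0.3027, 0.0139]
eef_rot: [-0.53, 3.096, 0.0]
wrist_force: [-0.6, 0.3, 0.4]
finger_gap: 0.659
t: 9.5
position: [0.5462, 0.3026, 0.0135]
eef_rot: [-0.53, 3.096, 0.0]
wrist_force: [-1.5, 0.6, 1.0]
finger_gap: 0.516
t9.50 pos [0.5462 0.3026 0.0135] head -160.6 zdir [ 0.  0. -1.] F [-1.48  0.58  0.95] T [ 0.167 -0.073 -0.055] gap 0.516 q [ 0.32  0.77  1.39  0.    0.98 -1.59]
```

```bash
python3 -m pendant '[[[0,0,-2],[0,0,0],0],[[0,0,-6],[0,0,0],0],[[0,0,-11],[0,0,0],0],[[0,0,-16],[0,0,0],0],[[0,0,-19],[0,0,0],0],[[0,0,-19],[0,0,0],0],[[0,0,-19],[0,0,0],0]]'
python3 - <<'E'
from h import *
import pickle
st()
p=vision.read_camera("wrist"); cv2.imwrite("pics/w5.png",p["pixels"][:,:,::-1]); pickle.dump(p,open("w5.pkl","wb"))
s=telemetry.read_state(); Rm=R.from_rotvec(s["eef_rot"]).as_matrix()
print("T tool",(Rm.T@s["wrist_torque"]).round(3))
st()
E
```

```text
t: 10.2
position: [0.5454, 0.3023, 0.2011]
eef_rot: [0.53, -3.093, 0.001]
wrist_force: [-0.2, 0.1, -6.1]
finger_gap: 0.515
t10.20 pos [0.5454 0.3023 0.2011] head -160.6 zdir [-0.003 -0.001 -1.   ] F [-0.17  0.14 -6.07] T [ 0.098 -0.025  0.028] gap 0.515 q [ 0.32  0.56  1.23 -0.    1.36 -1.59]
T tool [ 0.017 -0.076  0.003]
t10.25 pos [0.5451 0.3022 0.2001] head -160.6 zdir [-0.005 -0.002 -1.   ] F [-0.28 -0.65 -7.11] T [ 0.009 -0.078 -0.002] gap 0.519 q [ 0.32  0.56  1.23 -0.    1.36 -1.59]
```

View pics/w5.png

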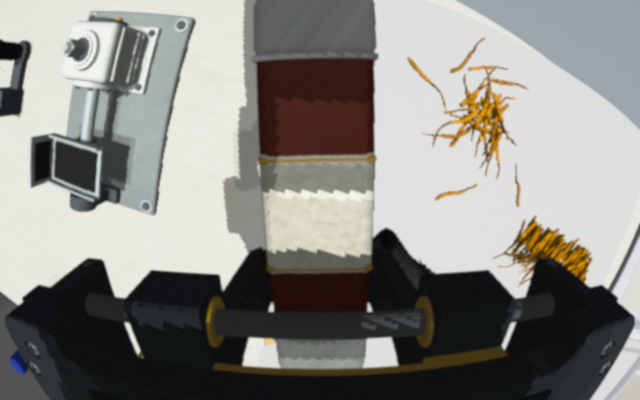

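Run:
```python
from h import *
import pickle; p=pickle.load(open("w5.pkl","rb"))
pts=[]
for l,r in [((258,58),(377,56)),((260,160),(375,158)),((268,271),(371,269))]:
    a=at(p,l,.233,True);b=at(p,r,.233,True);pts.append((a+b)/2);print(a.round(4),b.round(4),np.linalg.norm(a-b).round(4),((a+b)/2).round(4))
d=pts[2]-pts[0];print(np.degrees(np.arctan2(d[1],d[0])),np.linalg.norm(pts[1]-pts[2]))
c=(pts[1]+pts[2])/2; s=telemetry.read_state(); Rm=R.from_rotvec(s["eef_rot"]).as_matrix()
print("band centre rel tcp in tool",Rm.T@(c-s["position"]))
```

```text
[0.4601 0.2483 0.233 ] [0.445 0.289 0.233] 0.0434 [0.4525 0.2687 0.233 ]
[0.4964 0.2612 0.233 ] [0.4813 0.3017 0.233 ] 0.0433 [0.4888 0.2814 0.233 ]
[0.5407 0.2773 0.233 ] [0.5252 0.3183 0.233 ] 0.0438 [0.5329 0.2978 0.233 ]
19.917719762826223 0.0470603191614799
band centre rel tcp in tool [ 0.03663279 -0.00048408 -0.03268844]
```

Run:
```python
from h import *
st(); to([.6011,.0358,.2],92.3)
```

```text
t10.25 pos [0.5451 0.3022 0.2001] head -160.6 zdir [-0.005 -0.002 -1.   ] F [-0.28 -0.65 -7.11] T [ 0.009 -0.078 -0.002] gap 0.519 q [ 0.32  0.56  1.23 -0.    1.36 -1.59]
row [  3.58 -26.99   0.03] [ -0.3  -0.2 107.1]
```

```bash
python3 -m pendant '[[[0.3,-2,0],[0,0,8],0],[[0.7,-5,0],[0,0,16],0],[[1,-8,0],[0,0,24],0],[[1.4,-11,0],[0,0,32],0],[[1.9,-14,0],[0,0,40],0],[[2.3,-17,0],[0,0,48],0],[[2.7,-20,0],[0,0,56],0],[[3.1,-23,0],[0,0,64],0],[[3.4,-25.5,0],[0,0,72],0],[[3.6,-27,0],[0,0,80],0]]'; python3 -c "
from h import *
st(); to([.6011,.0358,.2],92.3)"
```

```text
t: 11.25
position: [0.6013, 0.0341, 0.2001]
eef_rot: [-1.592, -2.703, 0.004]
wrist_force: [0.1, -0.8, -4.9]
finger_gap: 0.515
t11.25 pos [0.6013 0.0341 0.2001] head 119.0 zdir [-0.005  0.    -1.   ] F [ 0.09 -0.76 -4.88] T [ 0.026 -0.076 -0.072] gap 0.515 q [-0.14  0.52  1.3  -0.    1.33 -0.64]
row [0.16 0.06 0.01] [-0.3 -0.1 26.7]
```

```bash
python3 -m pendant '[[[0.1,0,1],[0,0,8],0],[[0.1,0,3],[0,0,16],0],[[0.1,0,5],[0,0,24],0],[[0.1,0,6],[0,0,26.7],0],[[0.1,0,6],[0,0,26.7],0],[[0.1,0,6],[0,0,26.7],0]]'
python3 - <<'E'
from h import *
import pickle
st(); to([.6011,.0358,.14],92.3)
p=vision.read_camera("wrist"); cv2.imwrite("pics/w6.png",p["pixels"][:,:,::-1]); pickle.dump(p,open("w6.pkl","wb"))
q=vision.read_camera("top"); crop(q,275,130,360,240,6,"t6"); pickle.dump(q,open("t6.pkl","wb"))
st()
E
```

```text
t: 11.85
position: [0.601, 0.0369, 0.142]
eef_rot: [-2.165, -2.274, 0.002]
wrist_force: [0.6, -0.0, -4.7]
finger_gap: 0.518
t11.85 pos [0.601  0.0369 0.142 ] head 92.8 zdir [-0.003  0.    -1.   ] F [ 0.57 -0.   -4.69] T [ 0.013 -0.045 -0.041] gap 0.518 q [-0.13  0.57  1.38  0.    1.2  -0.18]
row [-0.11  0.    0.2 ] [-0.1 -0.   0.5]
t11.95 pos [0.6016 0.0368 0.1433] head 92.8 zdir [ 0.  0. -1.] F [ 0.44  0.01 -5.11] T [ 0.032 -0.059  0.02 ] gap 0.515 q [-0.13  0.57  1.38  0.    1.2  -0.18]
```

View pics/w6.png

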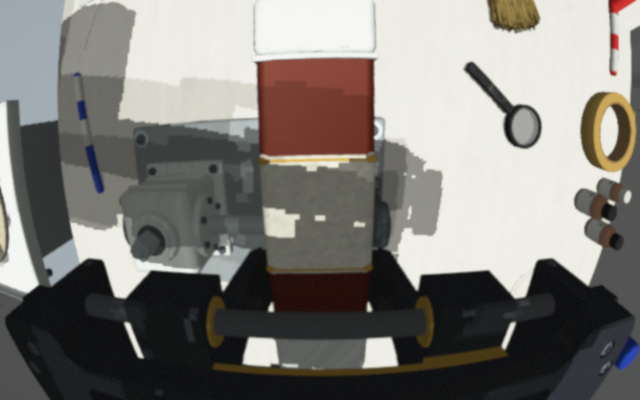

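View pics/t6.png

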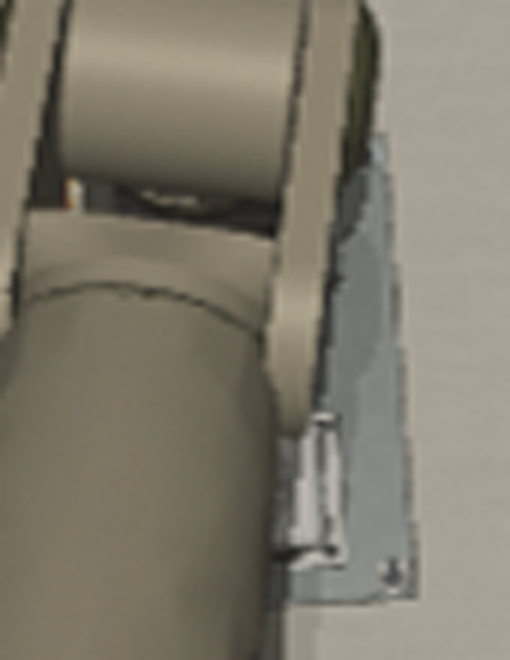

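```bash
python3 -m pendant '[[[-0.05,0,2],[0,0,0.5],0],[[-0.05,0,3.5],[0,0,0.5],0],[[-0.05,0,4.5],[0,0,0.5],0],[[-0.05,0,5],[0,0,0.5],0],[[-0.05,0,5.2],[0,0,0.5],0],[[-0.05,0,5.3],[0,0,0.5],0],[[-0.05,0,5.3],[0,0,0.5],0]]'
python3 - <<'E'
from h import *
import pickle
st()
p=vision.read_camera("wrist"); cv2.imwrite("pics/w7.png",p["pixels"][:,:,::-1]); pickle.dump(p,open("w7.pkl","wb"))
q=vision.read_camera("scene"); crop(q,280,150,400,230,6,"s7")
st()
E
```

```text
t: 12.65
position: [0.6018, 0.0363, 0.0908]
eef_rot: [2.177, 2.264, 0.001]
wrist_force: [-0.4, -0.5, -6.0]
finger_gap: 0.517
t12.65 pos [0.6018 0.0363 0.0908] head 92.2 zdir [ 0.001 -0.    -1.   ] F [-0.41 -0.45 -6.  ] T [-0.029 -0.04   0.005] gap 0.517 q [-0.13  0.63  1.43  0.    1.09 -0.17]
t12.75 pos [0.6018 0.0363 0.0909] head 92.2 zdir [ 0.001 -0.    -1.   ] F [-0.92 -1.2  -5.93] T [-0.047 -0.139 -0.01 ] gap 0.51 q [-0.13  0.63  1.43  0.    1.09 -0.17]
```

View pics/w7.png

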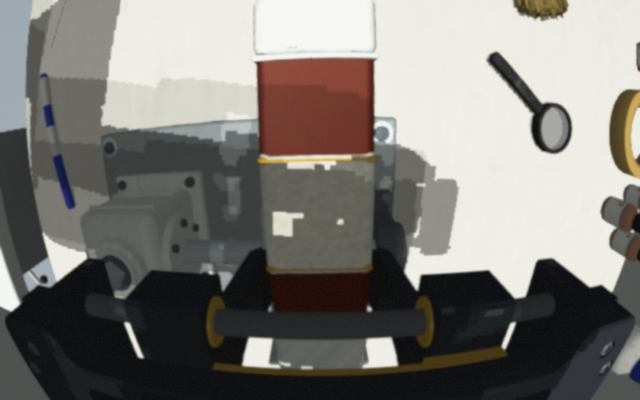

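View pics/s7.png

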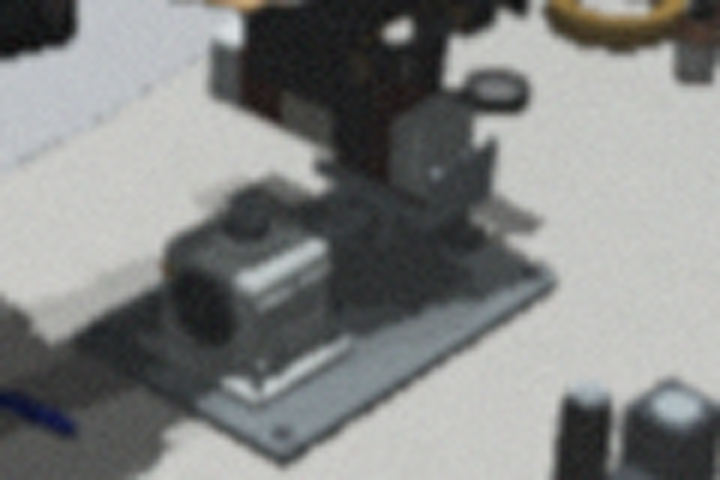

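The scene view shows the tin's heavy end just inside the foot plate and above the bed. I'll lower the last few millimetres, watching the force.

```bash
python3 -m pendant '[[[0,0,0.15],[0,0,0],0],[[0,0,0.25],[0,0,0],0],[[0,0,0.25],[0,0,0],0]]'; python3 -m pendant '[[[0,0,0.1],[0,0,0],0],[[0,0,0.1],[0,0,0],0]]';  python3 -m pendant '[[[0,0,0.1],[0,0,0],0],[[0,0,0.1],[0,0,0],0]]'; python3 -c "
from h import *
st()"
```

```text
t: 13.05
position: [0.6015, 0.0364, 0.0877]
eef_rot: [-2.178, -2.264, 0.0]
wrist_force: [0.3, 0.8, -5.8]
finger_gap: 0.516
t: 13.25
position: [0.6016, 0.0362, 0.0875]
eef_rot: [2.178, 2.264, 0.0]
wrist_force: [-3.4, -1.2, 1.2]
finger_gap: 0.521
t: 13.45
position: [0.6017, 0.0361, 0.0872]
eef_rot: [2.177, 2.264, 0.0]
wrist_force: [-5.8, -2.1, 8.7]
finger_gap: 0.516
t13.45 pos [0.6017 0.0361 0.0872] head 92.2 zdir [ 0.001 -0.    -1.   ] F [-5.8  -2.08  8.73] T [0.024 0.988 0.155] gap 0.516 q [-0.13  0.63  1.43 -0.    1.08 -0.17]
```

```bash
python3 -m pendant '[[[0,0,0],[0,0,0],0.6],[[0,0,0],[0,0,0],0.7],[[0,0,0],[0,0,0],0.8],[[0,0,0],[0,0,0],0.85],[[0,0,-0.5],[0,0,0],0.85],[[0,0,-3],[0,0,0],0.85],[[0,0,-7],[0,0,0],0.9],[[0,0,-12],[0,0,0],1],[[0,0,-16],[0,0,0],1],[[0,0,-16],[0,0,0],1]]'
python3 - <<'E'
from h import *
import pickle
st()
p=vision.read_camera("wrist"); cv2.imwrite("pics/w8.png",p["pixels"][:,:,::-1]); pickle.dump(p,open("w8.pkl","wb"))
q=vision.read_camera("scene"); crop(q,280,130,400,230,6,"s8")
st()
E
```

```text
t: 14.45
position: [0.6033, 0.0362, 0.2523]
eef_rot: [2.172, 2.258, 0.01]
wrist_force: [-0.5, -0.1, -0.7]
finger_gap: 0.999
t14.45 pos [0.6033 0.0362 0.2523] head 92.2 zdir [ 0.011 -0.001 -1.   ] F [-0.47 -0.14 -0.69] T [ 0.003 -0.114 -0.024] gap 0.999 q [-0.13  0.48  1.23  0.    1.43 -0.17]
t14.55 pos [0.6016 0.0364 0.2462] head 92.2 zdir [ 0.001 -0.    -1.   ] F [-0.94 -0.05 -0.09] T [ 0.012 -0.052 -0.013] gap 1.0 q [-0.13  0.48  1.23  0.    1.42 -0.17]
```

View pics/w8.png

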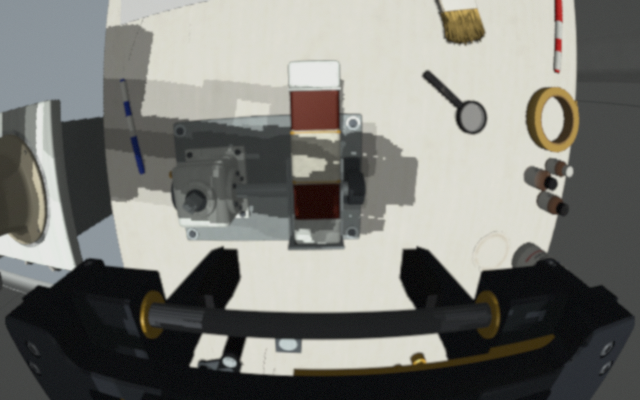

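View pics/s8.png

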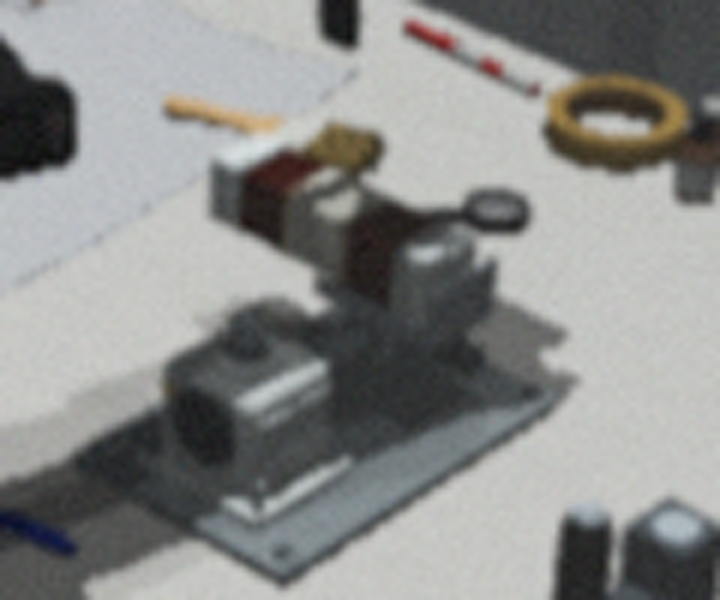

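The tin rests in the cradle. I'll measure its position from this wrist image.

Run:
```python
from h import *
import pickle; p=pickle.load(open("w8.pkl","rb"))
crop(p,270,50,370,260,3,"c_t8"); crop(p,160,150,260,250,6,"c_sp8")
```

```text
(no output)
```

View pics/c_t8.png

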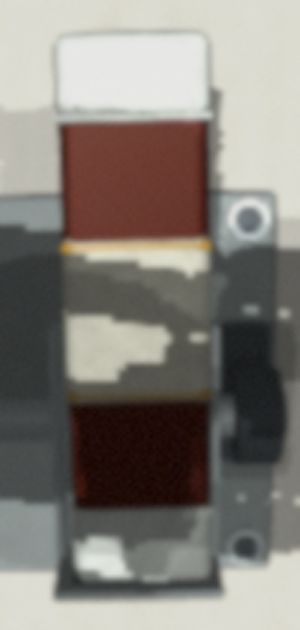

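View pics/c_sp8.png

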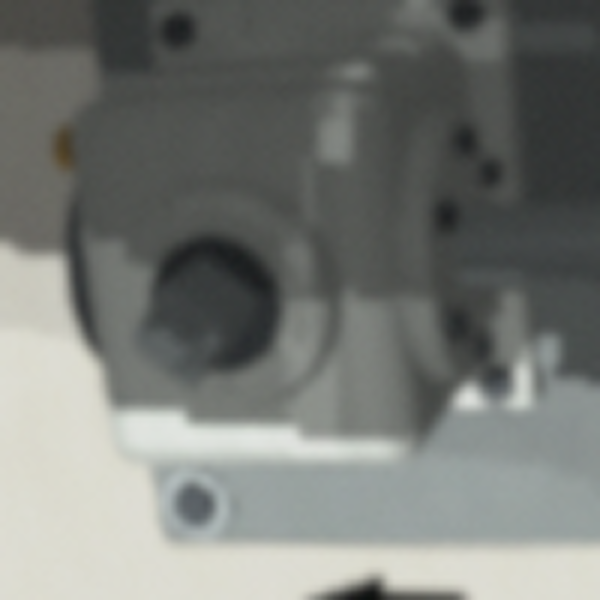

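Run:
```python
from h import *
import pickle; p=pickle.load(open("w8.pkl","rb"))
z=.12
g=lambda u,v:at(p,np.array([u,v])/3+[270,50],z,True)
o=np.array([.6038,-.0215]);dy=np.array([-.048,.9988]);dx=np.array([.9988,.048])
def b(P): v=P[:2]-o; return (v@dx*1000).round(1),(v@dy*1000).round(1)
for n,l,r in[("far",(57,35),(210,35)),("b1",(62,245),(211,244)),("b2",(70,400),(209,400)),("near",(72,580),(211,578))]:
    a,c=g(*l),g(*r);print(n,b(a),b(c),"mid",b((a+c)/2),np.linalg.norm(a-c).round(4))
z=.108; print("plate top edge",b(g(57,585)),b(g(220,585)), b(g(57,597)),b(g(220,597)))
st(); to([.44,-.31,.2])
```

```text
far (np.float64(-21.0), np.float64(181.9)) (np.float64(23.8), np.float64(181.4)) mid (np.float64(1.4), np.float64(181.6)) 0.0448
b1 (np.float64(-20.5), np.float64(118.5)) (np.float64(23.8), np.float64(118.3)) mid (np.float64(1.7), np.float64(118.4)) 0.0444
b2 (np.float64(-19.4), np.float64(70.7)) (np.float64(23.5), np.float64(70.2)) mid (np.float64(2.0), np.float64(70.5)) 0.0428
near (np.float64(-20.9), np.float64(10.0)) (np.float64(24.9), np.float64(10.2)) mid (np.float64(2.0), np.float64(10.1)) 0.0458
plate top edge (np.float64(-27.2), np.float64(2.7)) (np.float64(29.0), np.float64(1.9)) (np.float64(-27.4), np.float64(-1.9)) (np.float64(29.1), np.float64(-2.7))
t14.55 pos [0.6016 0.0364 0.2462] head 92.2 zdir [ 0.001 -0.    -1.   ] F [-0.94 -0.05 -0.09] T [ 0.012 -0.052 -0.013] gap 1.0 q [-0.13  0.48  1.23  0.    1.42 -0.17]
row [-33.98 -17.5    4.61] [0. 0. 0.]
```

Tin mid is about 92–94 mm from the plate, about 1 mm off the centre line, and in line. Next, the crank.

```bash
python3 -m pendant '[[[-4,-2,0],[0,0,8],1],[[-8,-4,0],[0,0,16],1],[[-12,-6,0],[0,0,24],1],[[-16,-8,0],[0,0,32],1],[[-20,-10,0],[0,0,40],1],[[-24,-12,1],[0,0,48],1],[[-28,-14,2],[0,0,56],1],[[-32,-16,3],[0,0,64],1],[[-34,-17.5,4],[0,0,70],1],[[-34,-17.5,4.6],[0,0,70],1]]'
python3 - <<'E'
from h import *
import pickle
p=vision.read_camera("top")
p=vision.read_camera("wrist"); cv2.imwrite("pics/w9.png",p["pixels"][:,:,::-1]); pickle.dump(p,open("w9.pkl","wb"))
st()
E
```

```text
t: 15.55
position: [0.4378, -0.3118, 0.1973]
eef_rot: [-3.081, -0.596, 0.004]
wrist_force: [0.3, 0.9, 0.2]
finger_gap: 1.002
t15.65 pos [ 0.4394 -0.3094  0.198 ] head 22.3 zdir [-0.002  0.003 -1.   ] F [-1.    0.72  1.04] T [ 0.028  0.027 -0.001] gap 1.0 q [-0.83  0.38  1.52  0.    1.25  0.35]
```

View pics/w9.png

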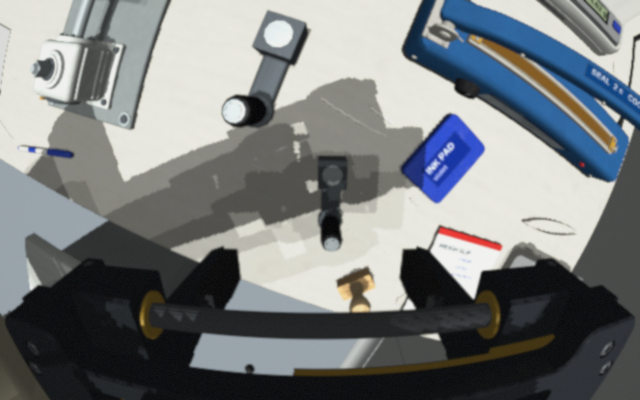

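The smaller crank shows its hub at about (333,172) and handle top at about (332,243). The big look-alike is at (280,37) to (240,110). I'll enlarge it.

Run:
```python
from h import *
import pickle; p=pickle.load(open("w9.pkl","rb"))
crop(p,300,140,370,260,6,"c_cr9")
```

```text
(no output)
```

View pics/c_cr9.png

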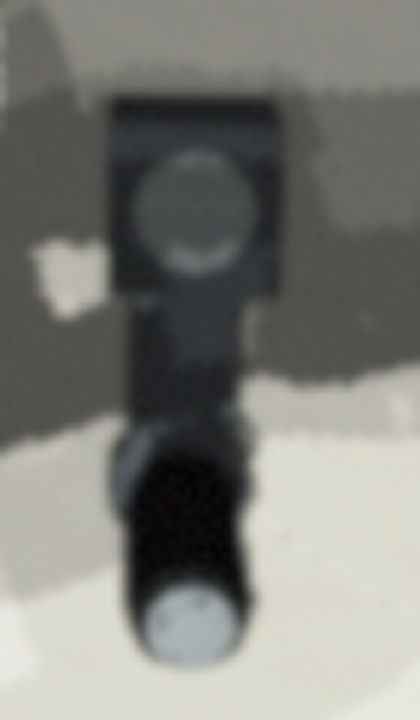

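Run:
```python
from h import *
import pickle; p=pickle.load(open("w9.pkl","rb"))
g=lambda u,v,z:at(p,np.array([u,v])/6+[300,140],z,True)
h=g(197,211,.036);k=g(192,625,.072);d=k-h
print(h.round(4),k.round(4),np.linalg.norm(d[:2]),np.degrees(np.arctan2(d[1],d[0])))
print("hub corners",[g(u,v,.036).round(4) for u,v in[(112,128),(282,128),(118,293),(275,293)]])
k2=g(180,480,.012);d=k2-h;print("arm end",k2.round(4),np.degrees(np.arctan2(d[1],d[0])))
st(); hd=np.degrees(np.arctan2(*(h-k)[1::-1]));to([h[0],h[1],.007],hd)
```

```text
[ 0.4576 -0.3162  0.036 ] [ 0.4018 -0.3376  0.072 ] 0.05976614052577227 -159.07860736790067
hub corners [array([ 0.4653, -0.2976,  0.036 ]), array([ 0.4762, -0.3239,  0.036 ]), array([ 0.4393, -0.3093,  0.036 ]), array([ 0.4495, -0.3341,  0.036 ])]
arm end [ 0.4041 -0.3363  0.012 ] -159.47253808107683
t15.65 pos [ 0.4394 -0.3094  0.198 ] head 22.3 zdir [-0.002  0.003 -1.   ] F [-1.    0.72  1.04] T [ 0.028  0.027 -0.001] gap 1.0 q [-0.83  0.38  1.52  0.    1.25  0.35]
row [ 1.45  1.39 19.09] [-0.2  0.1  1.4]
```

```bash
python3 -m pendant '[[[1.4,1.2,4],[0,0,1.4],1],[[1.4,1.2,8],[0,0,1.4],1],[[1.4,1.2,10],[0,0,1.4],1],[[1.4,1.2,10],[0,0,1.4],1],[[1.4,1.2,10],[0,0,1.4],1]]'
python3 - <<'E'
from h import *
st(); to([.4576,-.3162,.007],21)
E
```

```text
t: 16.15
position: [0.4582, -0.3154, 0.1007]
eef_rot: [3.089, 0.571, 0.001]
wrist_force: [-0.0, -0.4, 0.2]
finger_gap: 0.996
t16.15 pos [ 0.4582 -0.3154  0.1007] head 21.0 zdir [ 0.001 -0.    -1.   ] F [-0.03 -0.41  0.18] T [-0.001 -0.012  0.028] gap 0.996 q [-0.81  0.52  1.57  0.    1.05  0.39]
row [-0.09  0.05  9.37] [ 0. -0. -0.]
```

```bash
python3 -m pendant '[[[-0.05,0.05,4],[0,0,0],1],[[-0.05,0.05,7],[0,0,0],1],[[-0.05,0.05,8.8],[0,0,0],1],[[-0.05,0.05,9.35],[0,0,0],1],[[-0.05,0.05,9.35],[0,0,0],1],[[-0.05,0.05,9.35],[0,0,0],0],[[-0.05,0.05,9.35],[0,0,0],0],[[-0.05,0.05,9.35],[0,0,0],0],[[-0.05,0.05,9.35],[0,0,0],0],[[-0.05,0.05,9.35],[0,0,0],0]]' 30; python3 -m pendant '[[[0,0,0],[0,0,0],0],[[0,0,0],[0,0,0],0],[[0,0,0],[0,0,0],0]]'
python3 - <<'E'
from h import *
st()
E
```

```text
t: 17.15
position: [0.4572, -0.3167, 0.0066]
eef_rot: [3.09, 0.568, 0.0]
wrist_force: [0.4, 0.4, -0.6]
finger_gap: 0.572
t: 17.45
position: [0.4571, -0.3166, 0.0063]
eef_rot: [-3.09, -0.568, 0.0]
wrist_force: [-0.5, 0.2, 0.1]
finger_gap: 0.337
t17.45 pos [ 0.4571 -0.3166  0.0063] head 20.8 zdir [-0.  0. -1.] F [-0.48  0.23  0.12] T [ 0.058  0.017 -0.023] gap 0.337 q [-0.82  0.67  1.63  0.    0.85  0.39]
```

```bash
python3 -m pendant '[[[0,0,-2],[0,0,0],0],[[0,0,-6],[0,0,0],0],[[0,0,-11],[0,0,0],0],[[0,0,-16],[0,0,0],0],[[0,0,-20],[0,0,0],0],[[0,0,-20],[0,0,0],0],[[0,0,-20],[0,0,0],0]]'
python3 - <<'E'
from h import *
import pickle
st()
p=vision.read_camera("wrist"); cv2.imwrite("pics/w10.png",p["pixels"][:,:,::-1]); pickle.dump(p,open("w10.pkl","wb"))
p=vision.read_camera("scene"); crop(p,330,130,470,250,5,"s10")
st()
E
```

```text
t: 18.15
position: [0.4569, -0.3165, 0.2059]
eef_rot: [-3.09, -0.568, 0.0]
wrist_force: [-0.3, -0.1, -2.6]
finger_gap: 0.339
t18.15 pos [ 0.4569 -0.3165  0.2059] head 20.8 zdir [-0.  0. -1.] F [-0.28 -0.1  -2.6 ] T [ 0.028 -0.054  0.075] gap 0.339 q [-0.82  0.41  1.45 -0.    1.28  0.39]
t18.25 pos [ 0.4565 -0.3161  0.2043] head 20.8 zdir [-0.002  0.003 -1.   ] F [ 0.4  -0.4  -2.81] T [ 0.044 -0.115  0.007] gap 0.339 q [-0.82  0.41  1.45  0.    1.28  0.39]
```

View pics/w10.png

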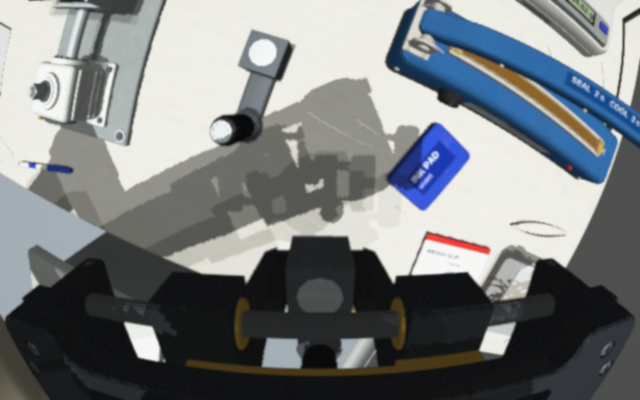

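View pics/s10.png

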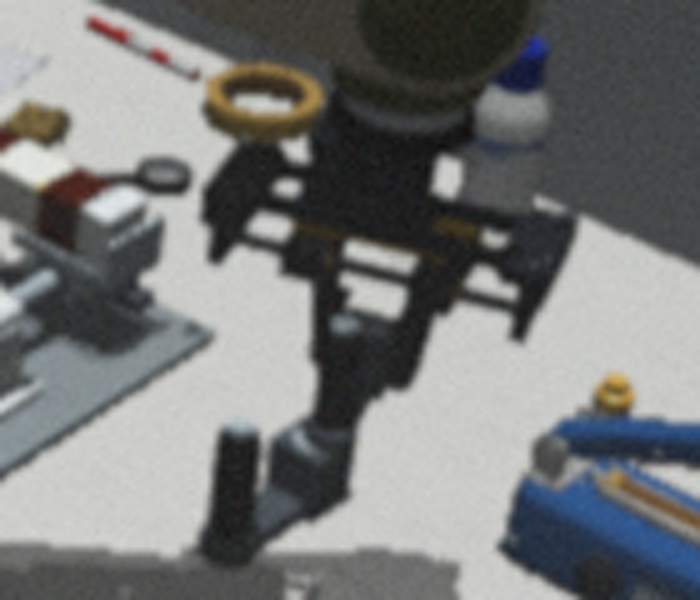

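Run:
```python
from h import *
import pickle; p=pickle.load(open("w10.pkl","rb"))
crop(p,270,220,370,370,4,"c_h10")
s=telemetry.read_state(); Rm=R.from_rotvec(s["eef_rot"]).as_matrix()
h=at(p,(320,296),.206+.0297,True); print(h, Rm.T@(h-np.array([.4569,-.3165,.2059])))
```

```text
[ 0.45814964 -0.31628511  0.2357    ] [ 0.00120317  0.00014265 -0.02980235]
```

View pics/c_h10.png

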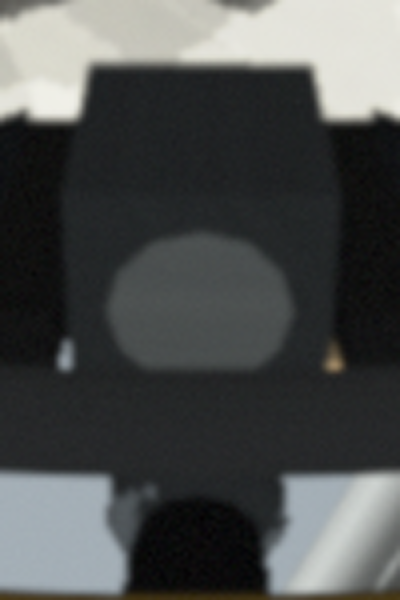

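Run:
```python
from h import *
import pickle; p=pickle.load(open("w8.pkl","rb"))
print("w8 collar",at(p,np.array([217,302])/6+[160,150],.092,True).round(4),"tip",at(p,np.array([170,340])/6+[160,150],.116,True).round(4))
p=pickle.load(open("w10.pkl","rb")); crop(p,10,40,90,130,7,"c_sp10")
q=vision.read_camera("top"); crop(q,295,190,335,230,12,"c_spt"); pickle.dump(q,open("t10.pkl","wb"))
st(); to([.4714,.0182,.2],56.8)
```

```text
w8 collar [0.4728 0.0198 0.092 ] tip [0.4733 0.0204 0.116 ]
t18.30 pos [ 0.4566 -0.3161  0.2043] head 20.8 zdir [-0.003  0.003 -1.   ] F [-0.34 -0.75 -2.59] T [-0.012 -0.044 -0.006] gap 0.339 q [-0.82  0.41  1.45  0.    1.28  0.39]
row [ 13.27 -30.72   0.52] [ -0.2   0.  -36. ]
```

View pics/c_spt.png

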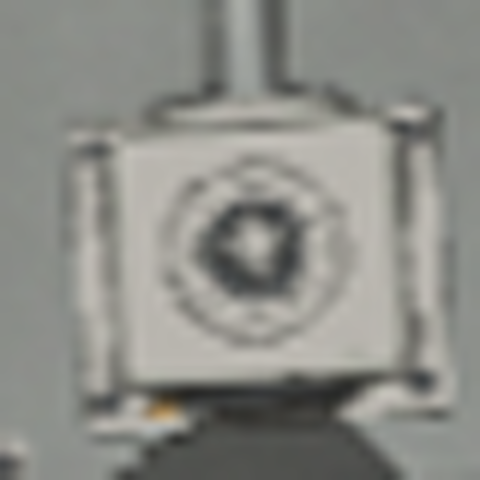

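View pics/c_sp10.png

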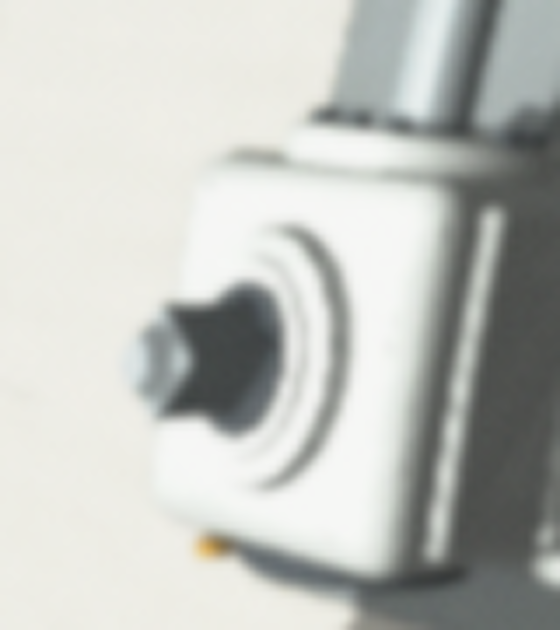

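Run:
```python
from h import *
to([.423,-.055,.2],56.8)
```

```text
row [  6.15 -25.6    0.51] [ -0.2   0.  -36. ]
```

```bash
python3 -m pendant '[[[1,-4,0.5],[0,0,-6],0],[[2.2,-8.5,0.5],[0,0,-12],0],[[3.2,-13,0.5],[0,0,-18],0],[[4.2,-17,0.5],[0,0,-24],0],[[5.2,-21,0.5],[0,0,-30],0],[[6.1,-25,0.5],[0,0,-36],0],[[6.1,-25.6,0.5],[0,0,-36],0],[[6.1,-25.6,0.5],[0,0,-36],0],[[6.1,-25.6,0.5],[0,0,-36],0]]'
python3 - <<'E'
from h import *
import pickle
st()
p=vision.read_camera("wrist"); cv2.imwrite("pics/w11.png",p["pixels"][:,:,::-1]); pickle.dump(p,open("w11.pkl","wb"))
u=proj(p,[.472,.019,.1],True).astype(int);print(u)
crop(p,u[0]-40,max(u[1]-40,0),u[0]+40,u[1]+40,8,"c_sp11"); print(u[0]-40,max(u[1]-40,0))
E
```

```text
t: 19.2
position: [0.4232, -0.0564, 0.2009]
eef_rot: [-2.764, -1.493, 0.001]
wrist_force: [-0.4, 0.2, -2.5]
finger_gap: 0.34
t19.20 pos [ 0.4232 -0.0564  0.2009] head 56.8 zdir [-0.001  0.    -1.   ] F [-0.39  0.19 -2.45] T [ 0.029 -0.05   0.006] gap 0.34 q [-0.41  0.13  1.83 -0.    1.18  0.17]
[318  98]
278 58
```

View pics/c_sp11.png

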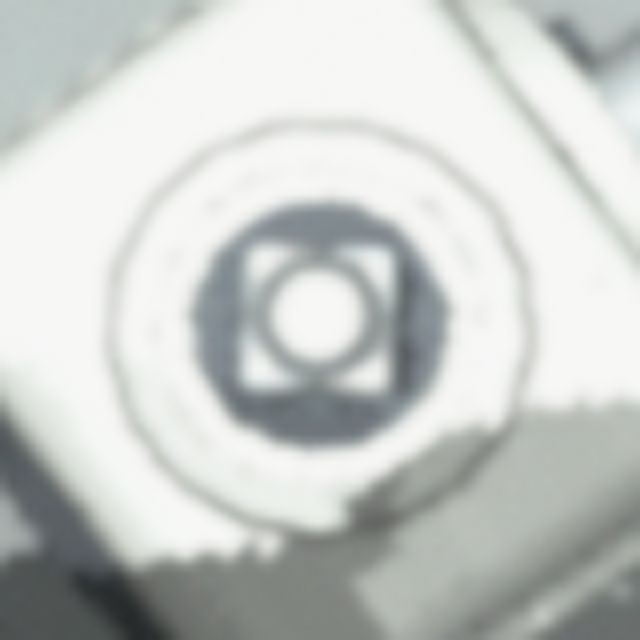

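Run:
```python
from h import *
import pickle
p=pickle.load(open("w11.pkl","rb"));g=lambda u,v,z:at(p,np.array([u,v])/8+[278,58],z,True)
print("tip",g(317,316,.116).round(4),"collar",g(321,323,.092).round(4),"flange",g(321,328,.0845).round(4))
c=[g(*q,.111) for q in[(243,243),(395,243),(393,388),(240,388)]];c=np.array(c);print(c.mean(0).round(4),[np.degrees(np.arctan2(*(b-a)[1::-1])).round(1) for a,b in[(c[3],c[0]),(c[2],c[1]),(c[0],c[1]),(c[3],c[2])]])
t=(g(317,316,.116)+g(321,323,.092)+c.mean(0))/3;print(t)
d=np.array([np.cos(np.radians(56.8)),np.sin(np.radians(56.8))])
st();to([*(t[:2]-.0007*d),.135],56.8)
```

```text
tip [0.4718 0.0192 0.116 ] collar [0.4722 0.0193 0.092 ] flange [0.472  0.0192 0.0845]
[0.472  0.0195 0.111 ] [np.float64(55.5), np.float64(56.1), np.float64(-33.3), np.float64(-33.3)]
[0.47202334 0.01934304 0.10633333]
t19.25 pos [ 0.4232 -0.0566  0.2009] head 56.7 zdir [-0.001  0.    -1.   ] F [-0.26 -0.35 -2.69] T [ 0.023 -0.132  0.015] gap 0.338 q [-0.41  0.13  1.83 -0.    1.18  0.17]
row [ 8.96 -0.08  6.59] [-0.   0.  -0.1]
```

```bash
python3 -m pendant '[[[4,0,2],[0,0,0],0],[[8,-0.1,4.5],[0,0,0],0],[[8.95,-0.1,6],[0,0,0],0],[[8.95,-0.1,6.3],[0,0,0],0],[[8.95,-0.1,6.3],[0,0,0],0],[[8.95,-0.1,6.3],[0,0,0],0]]'
python3 - <<'E'
from h import *
d=np.array([np.cos(np.radians(56.8)),np.sin(np.radians(56.8))])
st();to([*(np.array([.472,.0193])-.0007*d),.0983],56.6)
p=vision.read_camera("scene"); crop(p,270,150,390,240,6,"s11"); st()
E
```

```text
t: 19.85
position: [0.4715, 0.0186, 0.1391]
eef_rot: [2.764, 1.492, 0.001]
wrist_force: [-0.1, -0.5, -1.4]
finger_gap: 0.337
t19.85 pos [0.4715 0.0186 0.1391] head 56.7 zdir [ 0.001 -0.    -1.   ] F [-0.11 -0.46 -1.44] T [ 0.064 -0.08  -0.002] gap 0.337 q [-0.21  0.31  1.79 -0.    1.05  0.37]
row [ 0.02 -0.    4.08] [ 0.1 -0.   0.1]
t19.90 pos [0.4715 0.0187 0.1392] head 56.7 zdir [ 0.001 -0.    -1.   ] F [-0.37 -0.3  -2.25] T [ 0.013 -0.016 -0.024] gap 0.337 q [-0.21  0.31  1.79 -0.    1.05  0.37]
```

View pics/s11.png

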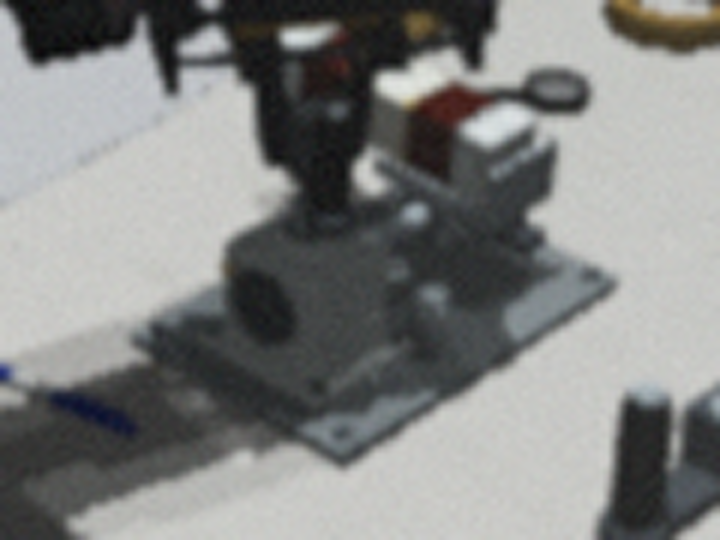

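```bash
python3 -m pendant '[[[0,0,1],[0,0,0],0],[[0,0,2],[0,0,0],0],[[0,0,2.6],[0,0,0],0],[[0,0,3],[0,0,0],0]]';  python3 -m pendant '[[[0,0,0.4],[0,0,0],0],[[0,0,0.8],[0,0,0],0],[[0,0,1.0],[0,0,0],0],[[0,0,1.05],[0,0,0],0],[[0,0,1.05],[0,0,0],0]]'
python3 - <<'E'
from h import *
st()
E
```

```text
t: 20.3
position: [0.4709, 0.0198, 0.1075]
eef_rot: [-2.763, -1.494, 0.001]
wrist_force: [-0.2, -0.8, -2.3]
finger_gap: 0.336
t: 20.8
position: [0.4713, 0.0198, 0.0979]
eef_rot: [2.763, 1.495, 0.0]
wrist_force: [-0.5, -0.6, -2.7]
finger_gap: 0.336
t20.80 pos [0.4713 0.0198 0.0979] head 56.8 zdir [ 0. -0. -1.] F [-0.47 -0.55 -2.66] T [ 0.07  -0.077  0.05 ] gap 0.336 q [-0.21  0.37  1.83 -0.    0.94  0.37]
```

```bash
python3 -m pendant '[[[0,0,0],[0,0,0],0.5],[[0,0,0],[0,0,0],0.7],[[0,0,0],[0,0,0],0.7],[[0,0,-1],[0,0,0],0.7],[[0,0,-4],[0,0,0],0.8],[[0,0,-8],[0,0,0],1],[[-3,0,-10],[0,0,0],1],[[-6,0,-11],[0,0,0],1],[[-6,0,-11],[0,0,0],1],[[-6,0,-11],[0,0,0],1]]'
python3 - <<'E'
from h import *
import pickle
st()
p=vision.read_camera("wrist"); cv2.imwrite("pics/w12.png",p["pixels"][:,:,::-1]); pickle.dump(p,open("w12.pkl","wb"))
p=vision.read_camera("scene"); crop(p,270,150,390,240,6,"s12"); st()
E
```

```text
t: 21.8
position: [0.4385, -0.0306, 0.2084]
eef_rot: [2.763, 1.493, 0.001]
wrist_force: [0.6, 0.2, -0.2]
finger_gap: 1.002
t21.80 pos [ 0.4385 -0.0306  0.2084] head 56.8 zdir [ 0.001 -0.    -1.   ] F [ 0.59  0.19 -0.2 ] T [-0.032 -0.084  0.01 ] gap 1.002 q [-0.34  0.15  1.79  0.    1.2   0.24]
t21.90 pos [ 0.4386 -0.0299  0.2077] head 56.9 zdir [-0.  0. -1.] F [ 0.52 -0.02 -1.06] T [-0.007  0.022 -0.045] gap 1.004 q [-0.34  0.15  1.79  0.    1.2   0.24]
```

View pics/w12.png

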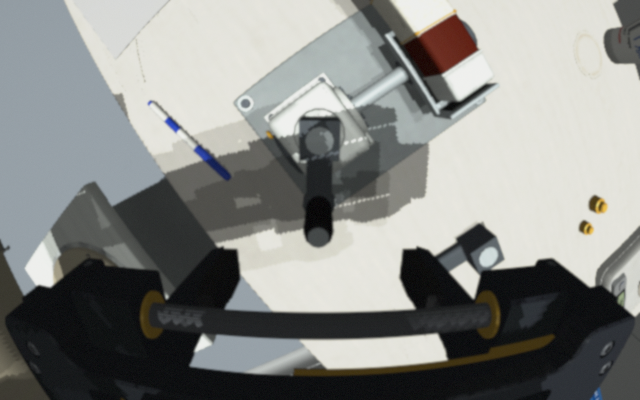

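View pics/s12.png

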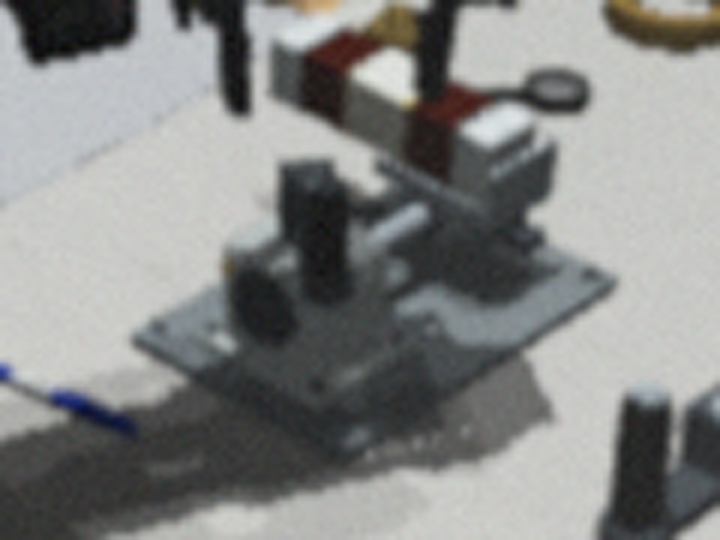

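Run:
```python
from h import *
import pickle
p=pickle.load(open("w12.pkl","rb")); crop(p,280,100,360,260,4,"c12")
print("hub",at(p,(320.3,137.5),.128,True).round(4),"handle",at(p,(318,237),.164,True).round(4))
for zz in(.128,.131,.135): print(zz,at(p,(320.3,137.5),zz,True).round(4))
st(); 
c=np.array([.472,.0193]);a=np.radians(236.6);hd=c+.06*np.array([np.cos(a),np.sin(a)]);print(hd);to([*hd,.2],2)
```

```text
hub [0.4728 0.0193 0.128 ] handle [ 0.4371 -0.0322  0.164 ]
0.128 [0.4728 0.0193 0.128 ]
0.131 [0.4729 0.0195 0.131 ]
0.135 [0.4731 0.0198 0.135 ]
t21.90 pos [ 0.4386 -0.0299  0.2077] head 56.9 zdir [-0.  0. -1.] F [ 0.52 -0.02 -1.06] T [-0.007  0.022 -0.045] gap 1.004 q [-0.34  0.15  1.79  0.    1.2   0.24]
[ 0.43897116 -0.03079087]
row [-0.05  0.08  0.77] [-0.   0.  54.9]
```

View pics/c12.png

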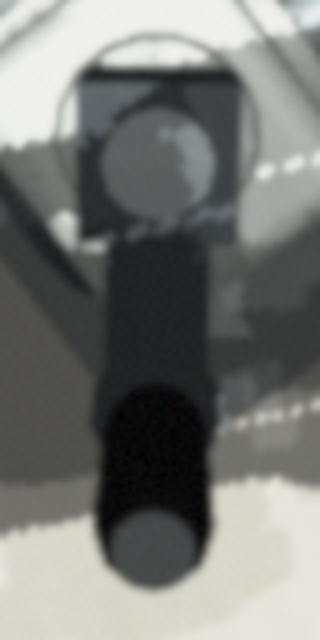

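```bash
python3 -m pendant '[[[0,0.1,0],[0,0,8],1],[[0,0.1,0],[0,0,16],1],[[0,0.1,0],[0,0,24],1],[[0,0.1,0],[0,0,32],1],[[0,0.1,0],[0,0,40],1],[[0,0.1,0],[0,0,48],1],[[0,0.1,0],[0,0,55],1],[[0,0.1,0],[0,0,55],1]]'
python3 - <<'E'
from h import *
st(); to([.4385,-.031,.133],2)
E
```

```text
t: 22.7
position: [0.4394, -0.0303, 0.2074]
eef_rot: [-3.141, -0.05, 0.002]
wrist_force: [1.5, 1.0, -0.5]
finger_gap: 0.999
t22.70 pos [ 0.4394 -0.0303  0.2074] head 1.8 zdir [-0.001  0.    -1.   ] F [ 1.5   0.97 -0.5 ] T [ 0.013  0.055 -0.013] gap 0.999 q [-0.34  0.16  1.78  0.    1.2   1.2 ]
row [-0.08  0.07  7.44] [-0.   0.1 -0.2]
```

```bash
python3 -m pendant '[[[-0.08,0.07,3],[0,0,0],1],[[-0.08,0.07,5.5],[0,0,0],1],[[-0.08,0.07,7],[0,0,0],1],[[-0.08,0.07,7.4],[0,0,0],1],[[-0.08,0.07,7.4],[0,0,0],0],[[-0.08,0.07,7.4],[0,0,0],0],[[-0.08,0.07,7.4],[0,0,0],0],[[-0.08,0.07,7.4],[0,0,0],0],[[-0.08,0.07,7.4],[0,0,0],0],[[-0.08,0.07,7.4],[0,0,0],0]]' 15;  python3 -m pendant '[[[0,0,0],[0,0,0],0],[[0,0,0],[0,0,0],0]]'
python3 - <<'E'
from h import *
st()
E
```

```text
t: 23.7
position: [0.4385, -0.0318, 0.134]
eef_rot: [3.141, 0.05, 0.001]
wrist_force: [0.9, 0.8, -0.1]
finger_gap: 0.476
t: 23.9
position: [0.4385, -0.0317, 0.1339]
eef_rot: [-3.141, -0.05, 0.0]
wrist_force: [-0.1, -0.5, -0.2]
finger_gap: 0.295
t23.90 pos [ 0.4385 -0.0317  0.1339] head 1.8 zdir [-0.  0. -1.] F [-0.12 -0.46 -0.2 ] T [-0.     0.021 -0.001] gap 0.295 q [-0.34  0.25  1.88  0.    1.01  1.2 ]
```

```bash
python3 -m pendant '[[[0,0,0],[0,0,0],0],[[0,0,0],[0,0,0],0]]'
python3 - <<'E'
from h import *
st()
h=np.radians(1.8);X=np.array([np.cos(h),np.sin(h)]);Y=np.array([np.sin(h),-np.cos(h)])
P=lambda t:.0603*np.array([np.cos(np.radians(t)),np.sin(np.radians(t))])
for s in range(6):
    t0=236.6-120*s
    print(s,t0,[[round(float((P(t0-12*k)-P(t0))@X*100),2),round(float((P(t0-12*k)-P(t0))@Y*100),2)] for k in range(1,11)])
E
```

```text
t: 24.1
position: [0.4385, -0.0318, 0.1339]
eef_rot: [3.141, 0.05, 0.0]
wrist_force: [-0.2, 0.1, 0.5]
finger_gap: 0.243
t24.10 pos [ 0.4385 -0.0318  0.1339] head 1.8 zdir [ 0. -0. -1.] F [-0.2   0.07  0.53] T [-0.008  0.034  0.001] gap 0.243 q [-0.34  0.25  1.88 -0.    1.01  1.2 ]
0 236.6 [[-0.95, -0.83], [-1.7, -1.84], [-2.23, -2.98], [-2.51, -4.21], [-2.53, -5.47], [-2.28, -6.71], [-1.79, -7.87], [-1.06, -8.9], [-0.14, -9.76], [0.95, -10.4]]
1 116.6 [[1.19, -0.41], [2.45, -0.56], [3.7, -0.44], [4.9, -0.07], [6.01, 0.55], [6.95, 1.38], [7.71, 2.39], [8.24, 3.53], [8.52, 4.76], [8.53, 6.02]]
2 -3.4000000000000057 [[-0.24, 1.24], [-0.74, 2.4], [-1.47, 3.43], [-2.39, 4.28], [-3.48, 4.93], [-4.67, 5.33], [-5.92, 5.48], [-7.18, 5.37], [-8.38, 5.0], [-9.48, 4.38]]
3 -123.4 [[-0.95, -0.83], [-1.7, -1.84], [-2.23, -2.98], [-2.51, -4.21], [-2.53, -5.47], [-2.28, -6.71], [-1.79, -7.87], [-1.06, -8.9], [-0.14, -9.76], [0.95, -10.4]]
4 -243.4 [[1.19, -0.41], [2.45, -0.56], [3.7, -0.44], [4.9, -0.07], [6.01, 0.55], [6.95, 1.38], [7.71, 2.39], [8.24, 3.53], [8.52, 4.76], [8.53, 6.02]]
5 -363.4 [[-0.24, 1.24], [-0.74, 2.4], [-1.47, 3.43], [-2.39, 4.28], [-3.48, 4.93], [-4.67, 5.33], [-5.92, 5.48], [-7.18, 5.37], [-8.38, 5.0], [-9.48, 4.38]]
```

```bash
python3 -m pendant '[[[-0.5,-0.4,0],[0,0,0],0],[[-0.95,-0.83,0],[0,0,0],0],[[-1.35,-1.3,0],[0,0,0],0],[[-1.7,-1.84,0],[0,0,0],0]]'; python3 -c "
from h import *
st()
s=telemetry.read_state();d=np.array(s['position'][:2])-[.472,.0193];print(np.linalg.norm(d),np.degrees(np.arctan2(d[1],d[0]))%360)
p=vision.read_camera('wrist');cv2.imwrite('pics/w13.png',p['pixels'][:,:,::-1])"
```

```text
t: 24.5
position: [0.4209, -0.0133, 0.1339]
eef_rot: [-3.141, -0.05, -0.003]
wrist_force: [5.6, 3.2, -3.8]
finger_gap: 0.245
t24.50 pos [ 0.4209 -0.0133  0.1339] head 1.8 zdir [ 0.002  0.    -1.   ] F [ 5.57  3.19 -3.82] T [ 3.440e-01 -1.066e+00 -1.000e-03] gap 0.245 q [-0.31  0.21  1.93  0.    0.99  1.23]
0.060560952429745685 212.5279896161426
```

View pics/w13.png

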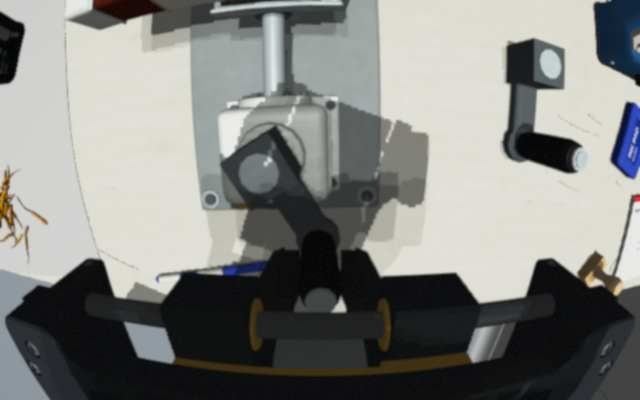

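```bash
python3 -m pendant '[[[-0.53,-1.14,0],[0,0,0],0],[[-0.81,-2.37,0],[0,0,0],0],[[-0.83,-3.63,0],[0,0,0],0],[[-0.58,-4.87,0],[0,0,0],0],[[-0.09,-6.03,0],[0,0,0],0],[[0.64,-7.06,0],[0,0,0],0],[[1.56,-7.92,0],[0,0,0],0],[[2.65,-8.56,0],[0,0,0],0]]'; python3 -c "
from h import *
st()
s=telemetry.read_state();d=np.array(s['position'][:2])-[.472,.0193];print(np.linalg.norm(d),np.degrees(np.arctan2(d[1],d[0]))%360)"
python3 -m pendant '[[[1.19,-0.41,0],[0,0,0],0],[[2.45,-0.56,0],[0,0,0],0],[[3.7,-0.44,0],[0,0,0],0],[[4.9,-0.07,0],[0,0,0],0],[[6.01,0.55,0],[0,0,0],0],[[6.95,1.38,0],[0,0,0],0],[[7.71,2.39,0],[0,0,0],0],[[8.24,3.53,0],[0,0,0],0],[[8.52,4.76,0],[0,0,0],0],[[8.53,6.02,0],[0,0,0],0]]'; python3 -c "
from h import *
st()
s=telemetry.read_state();d=np.array(s['position'][:2])-[.472,.0193];print(np.linalg.norm(d),np.degrees(np.arctan2(d[1],d[0]))%360)"
```

```text
t: 25.35
position: [0.4445, 0.0737, 0.134]
eef_rot: [-3.14, -0.051, 0.003]
wrist_force: [-3.9, 1.8, 7.5]
finger_gap: 0.242
t25.35 pos [0.4445 0.0737 0.134 ] head 1.9 zdir [-0.002  0.001 -1.   ] F [-3.95  1.83  7.53] T [-0.024  0.604 -0.033] gap 0.242 q [-0.1   0.27  1.85  0.    1.02  1.44]
0.06093944931336721 116.82138078635705
t: 26.35
position: [0.5351, 0.0151, 0.1356]
eef_rot: [-3.141, -0.05, -0.013]
wrist_force: [7.5, 1.3, 6.7]
finger_gap: 0.247
t26.35 pos [0.5351 0.0151 0.1356] head 1.8 zdir [ 0.008  0.    -1.   ] F [7.55 1.31 6.69] T [ 0.305 -1.143 -0.021] gap 0.247 q [-0.19  0.43  1.61  0.    1.09  1.35]
0.06319948570602706 356.22869176743893
```

```bash
python3 -m pendant '[[[-0.24,1.24,0],[0,0,0],0],[[-0.74,2.4,0],[0,0,0],0],[[-1.47,3.43,0],[0,0,0],0],[[-2.39,4.28,0],[0,0,0],0],[[-3.48,4.93,0],[0,0,0],0],[[-4.67,5.33,0],[0,0,0],0],[[-5.92,5.48,0],[0,0,0],0],[[-7.18,5.37,0],[0,0,0],0],[[-8.38,5.0,0],[0,0,0],0],[[-9.48,4.38,0],[0,0,0],0]]'
python3 - <<'E'
from h import *
st()
s=telemetry.read_state();d=np.array(s['position'][:2])-[.472,.0193];print(np.linalg.norm(d),np.degrees(np.arctan2(d[1],d[0]))%360)
p=vision.read_camera('wrist');cv2.imwrite('pics/w14.png',p['pixels'][:,:,::-1])
p=vision.read_camera("scene"); crop(p,270,130,390,230,6,"s14")
E
```

```text
t: 27.35
position: [0.4395, -0.0311, 0.1343]
eef_rot: [-3.14, -0.048, -0.005]
wrist_force: [8.0, 5.9, -0.5]
finger_gap: 0.242
t27.35 pos [ 0.4395 -0.0311  0.1343] head 1.8 zdir [ 0.003  0.001 -1.   ] F [ 7.97  5.86 -0.51] T [ 1.097 -1.356 -0.064] gap 0.242 q [-0.34  0.25  1.88  0.    1.01  1.2 ]
0.060022338288124415 237.17994533915572
```

View pics/w14.png

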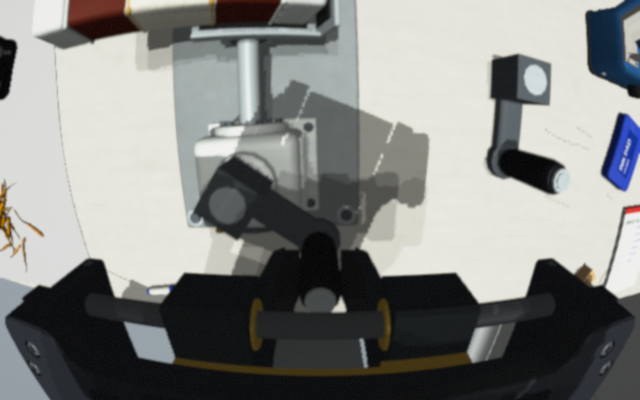

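View pics/s14.png

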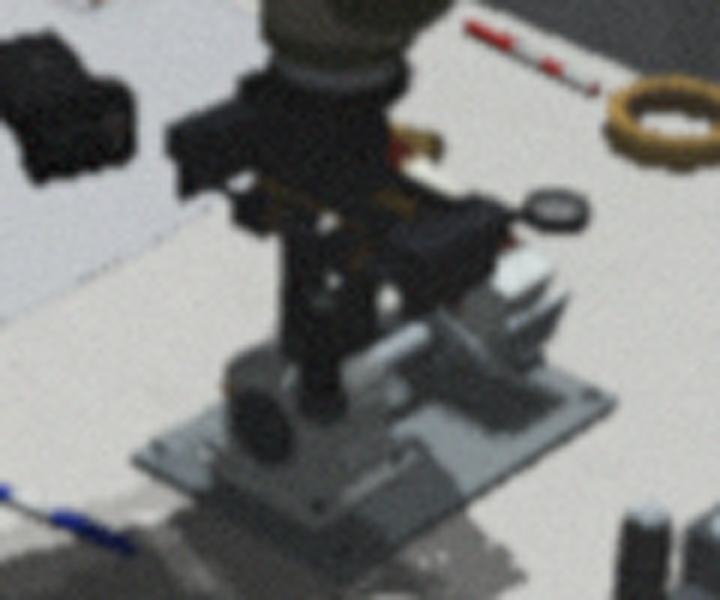

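Run:
```python
from h import *
p=vision.read_camera('wrist')
crop(p,170,130,350,320,4,"c14")
print(at(p,(228,206),.128,True))
```

```text
[0.46911432 0.01949069 0.128     ]
```

View pics/c14.png

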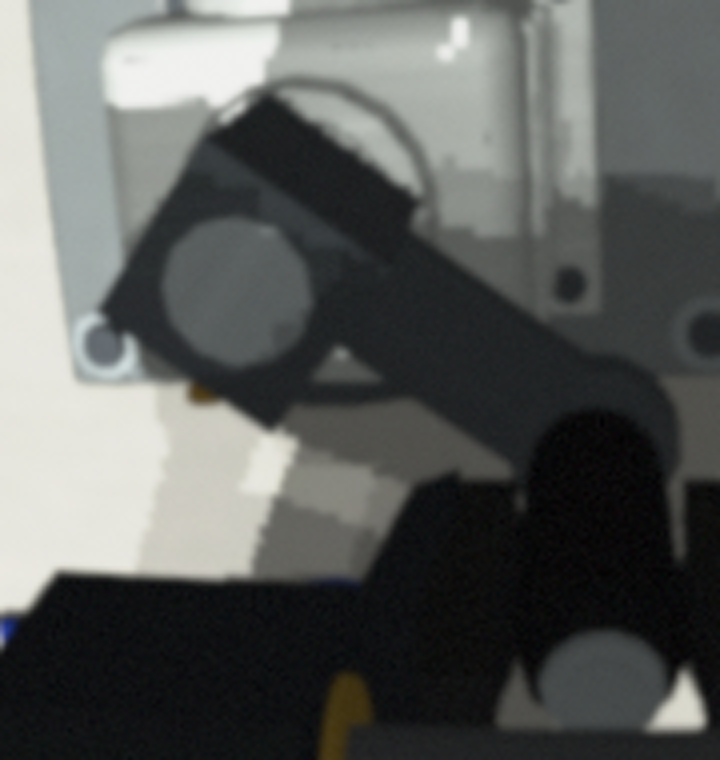

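The crank is seated and turning; the cradle is about half up after one turn. Second turn now.

```bash
python3 -m pendant '[[[-0.95,-0.83,0],[0,0,0],0],[[-1.7,-1.84,0],[0,0,0],0],[[-2.23,-2.98,0],[0,0,0],0],[[-2.51,-4.21,0],[0,0,0],0],[[-2.53,-5.47,0],[0,0,0],0],[[-2.28,-6.71,0],[0,0,0],0],[[-1.79,-7.87,0],[0,0,0],0],[[-1.06,-8.9,0],[0,0,0],0],[[-0.14,-9.76,0],[0,0,0],0],[[0.95,-10.4,0],[0,0,0],0]]'
python3 -m pendant '[[[1.19,-0.41,0],[0,0,0],0],[[2.45,-0.56,0],[0,0,0],0],[[3.7,-0.44,0],[0,0,0],0],[[4.9,-0.07,0],[0,0,0],0],[[6.01,0.55,0],[0,0,0],0],[[6.95,1.38,0],[0,0,0],0],[[7.71,2.39,0],[0,0,0],0],[[8.24,3.53,0],[0,0,0],0],[[8.52,4.76,0],[0,0,0],0],[[8.53,6.02,0],[0,0,0],0]]'
python3 - <<'E'
from h import *
st()
s=telemetry.read_state();d=np.array(s['position'][:2])-[.472,.0193];print(np.linalg.norm(d),np.degrees(np.arctan2(d[1],d[0]))%360)
p=vision.read_camera("scene"); crop(p,270,130,390,230,6,"s15")
E
```

```text
t: 28.5
position: [0.445, 0.0734, 0.134]
eef_rot: [-3.141, -0.051, 0.002]
wrist_force: [-2.7, -2.2, 7.7]
finger_gap: 0.245
t: 29.5
position: [0.5347, 0.0155, 0.135]
eef_rot: [-3.14, -0.05, -0.01]
wrist_force: [6.7, 1.3, 6.3]
finger_gap: 0.248
t29.50 pos [0.5347 0.0155 0.135 ] head 1.8 zdir [ 0.007  0.001 -1.   ] F [6.7  1.27 6.26] T [ 0.437 -0.945 -0.007] gap 0.248 q [-0.19  0.43  1.61  0.    1.09  1.35]
0.06281858286754116 356.5088801091944
```

View pics/s15.png

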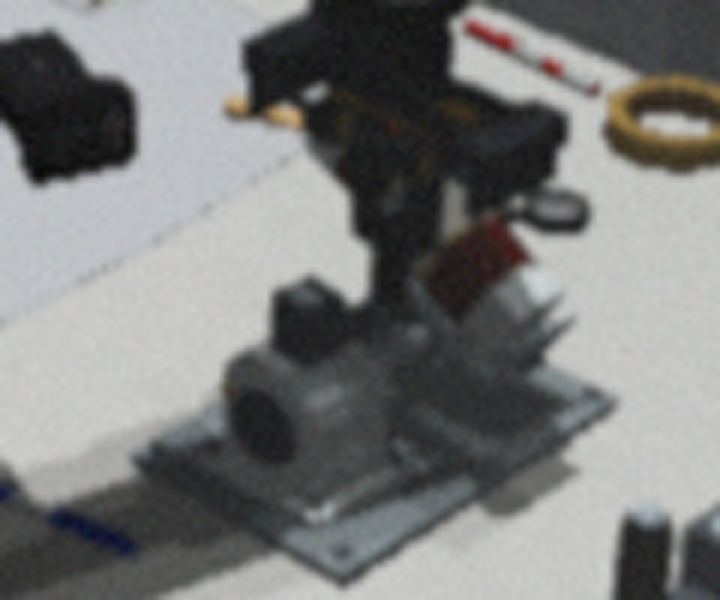

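```bash
python3 -m pendant '[[[-0.24,1.24,0],[0,0,0],0],[[-0.74,2.4,0],[0,0,0],0],[[-1.47,3.43,0],[0,0,0],0],[[-2.39,4.28,0],[0,0,0],0],[[-3.48,4.93,0],[0,0,0],0],[[-4.0,5.15,0],[0,0,0],0],[[-4.0,5.15,0],[0,0,0],0]]'
python3 - <<'E'
from h import *
st()
s=telemetry.read_state();d=np.array(s['position'][:2])-[.472,.0193];print(np.linalg.norm(d),np.degrees(np.arctan2(d[1],d[0]))%360)
E
```

```text
t: 30.25
position: [0.4942, -0.0377, 0.1344]
eef_rot: [-3.141, -0.049, -0.003]
wrist_force: [1.2, -1.4, 6.7]
finger_gap: 0.25
t30.25 pos [ 0.4942 -0.0377  0.1344] head 1.8 zdir [ 0.002  0.    -1.   ] F [ 1.25 -1.36  6.72] T [-0.08  -0.117 -0.003] gap 0.25 q [-0.31  0.36  1.73  0.    1.05  1.23]
0.06119823830516777 291.30642587361774
```

```bash
python3 -m pendant '[[[-0.25,0.09,0],[0,0,0],0],[[-0.5,0.16,0],[0,0,0],0],[[-0.5,0.16,0],[0,0,0],0]]';python3 -m pendant '[[[-0.25,0.06,0],[0,0,0],0],[[-0.5,0.1,0],[0,0,0],0],[[-0.5,0.1,0],[0,0,0],0]]'
python3 - <<'E'
from h import *
st()
s=telemetry.read_state();d=np.array(s['position'][:2])-[.472,.0193];print(np.linalg.norm(d),np.degrees(np.arctan2(d[1],d[0]))%360)
E
```

```text
t: 30.55
position: [0.4896, -0.0392, 0.1344]
eef_rot: [-3.141, -0.049, -0.003]
wrist_force: [1.4, -0.5, 6.5]
finger_gap: 0.245
t: 30.85
position: [0.4846, -0.0402, 0.1344]
eef_rot: [-3.141, -0.049, -0.003]
wrist_force: [1.0, -0.3, 5.8]
finger_gap: 0.246
t30.85 pos [ 0.4846 -0.0402  0.1344] head 1.8 zdir [ 0.002  0.001 -1.   ] F [ 0.96 -0.35  5.77] T [ 0.185 -0.254 -0.018] gap 0.246 q [-0.32  0.34  1.75  0.    1.05  1.21]
0.060853262492593096 281.9782953039414
```

Still turning freely, at about 710°. Small steps to the stop, watching the force.

```bash
python3 -m pendant '[[[-0.25,0.04,0],[0,0,0],0],[[-0.5,0.06,0],[0,0,0],0],[[-0.5,0.06,0],[0,0,0],0]]';python3 -m pendant '[[[-0.25,0.02,0],[0,0,0],0],[[-0.5,0.03,0],[0,0,0],0],[[-0.5,0.03,0],[0,0,0],0]]'
python3 - <<'E'
from h import *
st()
s=telemetry.read_state();d=np.array(s['position'][:2])-[.472,.0193];print(np.linalg.norm(d),np.degrees(np.arctan2(d[1],d[0]))%360)
E
```

```text
t: 31.15
position: [0.4796, -0.0409, 0.1343]
eef_rot: [-3.14, -0.049, -0.003]
wrist_force: [2.1, 0.8, 6.1]
finger_gap: 0.243
t: 31.45
position: [0.4746, -0.0412, 0.1343]
eef_rot: [-3.14, -0.049, -0.003]
wrist_force: [1.6, 1.0, 6.3]
finger_gap: 0.244
t31.45 pos [ 0.4746 -0.0412  0.1343] head 1.8 zdir [ 0.002  0.001 -1.   ] F [1.64 0.95 6.28] T [ 0.407 -0.204 -0.003] gap 0.244 q [-0.33  0.32  1.78  0.    1.04  1.2 ]
0.060577240618266595 272.4254939272245
```

```bash
python3 -m pendant '[[[-0.25,0,0],[0,0,0],0],[[-0.5,0,0],[0,0,0],0],[[-0.5,0,0],[0,0,0],0]]';python3 -m pendant '[[[-0.25,-0.03,0],[0,0,0],0],[[-0.5,-0.05,0],[0,0,0],0],[[-0.5,-0.05,0],[0,0,0],0]]'
python3 - <<'E'
from h import *
st()
s=telemetry.read_state();d=np.array(s['position'][:2])-[.472,.0193];print(np.linalg.norm(d),np.degrees(np.arctan2(d[1],d[0]))%360)
E
```

```text
t: 31.75
position: [0.4695, -0.0412, 0.1342]
eef_rot: [-3.14, -0.049, -0.002]
wrist_force: [2.4, 1.8, 5.1]
finger_gap: 0.244
t: 32.05
position: [0.4647, -0.0408, 0.1342]
eef_rot: [-3.14, -0.049, -0.004]
wrist_force: [4.1, 3.5, 2.4]
finger_gap: 0.24
t32.05 pos [ 0.4647 -0.0408  0.1342] head 1.8 zdir [ 0.002  0.002 -1.   ] F [4.06 3.45 2.43] T [ 0.85  -0.702 -0.028] gap 0.24 q [-0.34  0.3   1.81  0.    1.03  1.2 ]
0.06053818434713424 263.1095153882166
```

```bash
python3 -m pendant '[[[-0.3,-0.04,0],[0,0,0],0],[[-0.3,-0.04,0],[0,0,0],0]]'
python3 - <<'E'
from h import *
st()
p=vision.read_camera("scene"); crop(p,270,130,390,230,6,"s16")
p=vision.read_camera('wrist');cv2.imwrite('pics/w16.png',p['pixels'][:,:,::-1])
E
```

```text
t: 32.25
position: [0.4623, -0.0406, 0.1343]
eef_rot: [-3.14, -0.049, -0.006]
wrist_force: [7.6, 3.9, 1.4]
finger_gap: 0.24
t32.25 pos [ 0.4623 -0.0406  0.1343] head 1.8 zdir [ 0.004  0.001 -1.   ] F [7.57 3.94 1.43] T [ 0.864 -1.285  0.019] gap 0.24 q [-0.34  0.3   1.82  0.    1.02  1.2 ]
```

View pics/s16.png

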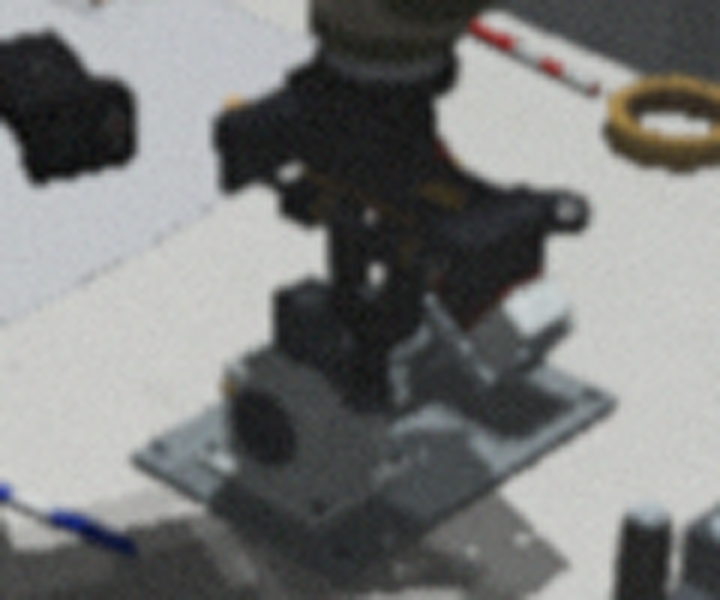

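View pics/w16.png

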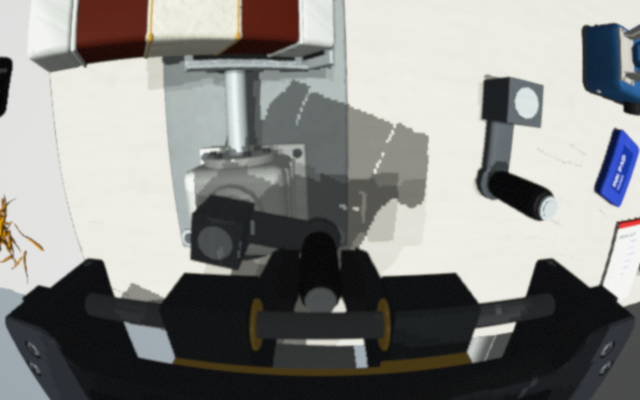

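The force has risen steadily to 7.6 N, so the crank is against the stop. I'll ease off, release and go straight up.

```bash
python3 -m pendant '[[[0.3,0.04,0],[0,0,0],0],[[0.3,0.04,0],[0,0,0],0.35],[[0.3,0.04,0],[0,0,0],0.6],[[0.3,0.04,0],[0,0,0],0.8],[[0.3,0.04,-0.5],[0,0,0],0.8],[[0.3,0.04,-3],[0,0,0],0.8],[[0.3,0.04,-7],[0,0,0],0.9],[[0.3,0.04,-11],[0,0,0],1],[[0.3,0.04,-13],[0,0,0],1],[[0.3,0.04,-13],[0,0,0],1]]'
python3 - <<'E'
from h import *
import pickle
st()
p=vision.read_camera("scene"); crop(p,270,130,390,230,6,"s17")
p=vision.read_camera('wrist');cv2.imwrite('pics/w17.png',p['pixels'][:,:,::-1]);pickle.dump(p,open("w17.pkl","wb"))
p=vision.read_camera('top'); crop(p,170,130,470,270,2.6,"t17")
E
```

```text
t: 33.35
position: [0.4644, -0.0419, 0.2666]
eef_rot: [3.139, 0.05, 0.008]
wrist_force: [0.4, 0.0, -0.8]
finger_gap: 0.998
t33.35 pos [ 0.4644 -0.0419  0.2666] head 1.8 zdir [ 0.005 -0.002 -1.   ] F [ 0.41  0.02 -0.83] T [ 0.031 -0.065 -0.019] gap 0.998 q [-0.34  0.16  1.62 -0.    1.36  1.2 ]
```

View pics/s17.png

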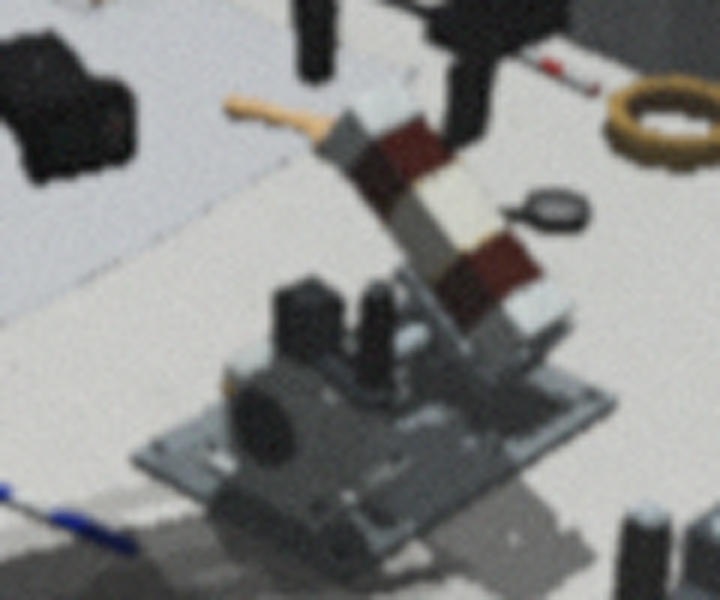

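View pics/w17.png

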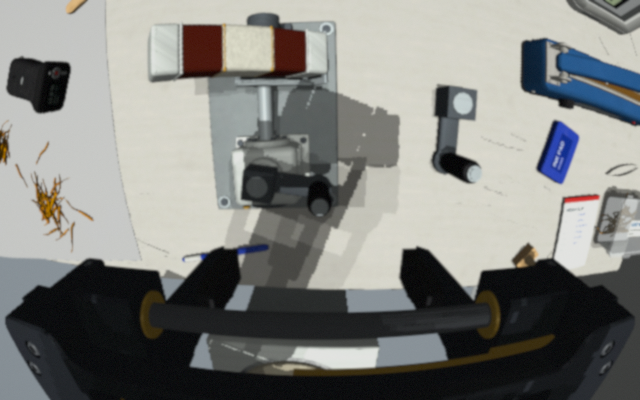

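The cradle is up, with the tin resting in it and the crank on the spindle. Numeric check: predicted corner positions at full tilt against the picture, plus the hub position.

Run:
```python
from h import *
import pickle
p=pickle.load(open("w17.pkl","rb"))
print("hub z.128",at(p,(257,183.5),.128,True).round(4),"handle",at(p,(319,206),.164,True).round(4))
o=np.array([.6038,-.0205,.073]);ex=np.array([.9988,.048,0]);ey0=np.array([-.048,.9988,0]);ez0=np.array([0,0,1.])
piv=o+45*1e-3*ey0-.018*ez0
im=p["pixels"][:,:,::-1].copy(); im=cv2.resize(im[0:120,130:360],None,fx=3.4,fy=3.4)
for th,c in[(.55,(255,0,0)),(.6,(0,255,0))]:
    ey=np.cos(th)*ey0+np.sin(th)*ez0; ez=-np.sin(th)*ey0+np.cos(th)*ez0
    P=lambda x,y,z:piv+ex*x+ey*(y-.045)+ez*(z+.018)
    q=[proj(p,P(x,y,.046),True) for x,y in[(-.023,.004),(.023,.004),(.023,.18),(-.023,.18)]]
    print(th,np.round(q,0).tolist())
    cv2.polylines(im,[((np.array(q)-[130,0])*3.4).astype(np.int32)],True,c,1)
cv2.imwrite("pics/fit17.png",im); st()
```

```text
hub z.128 [0.475  0.0183 0.128 ] handle [ 0.4659 -0.0409  0.164 ]
0.55 [[327.0, 75.0], [326.0, 32.0], [144.0, 26.0], [144.0, 79.0]]
0.6 [[328.0, 75.0], [327.0, 33.0], [148.0, 24.0], [148.0, 77.0]]
t33.50 pos [ 0.4631 -0.0415  0.2627] head 1.8 zdir [-0.002  0.001 -1.   ] F [ 0.16 -0.72 -0.12] T [0.102 0.014 0.015] gap 1.002 q [-0.34  0.16  1.63 -0.    1.36  1.2 ]
```

View pics/fit17.png

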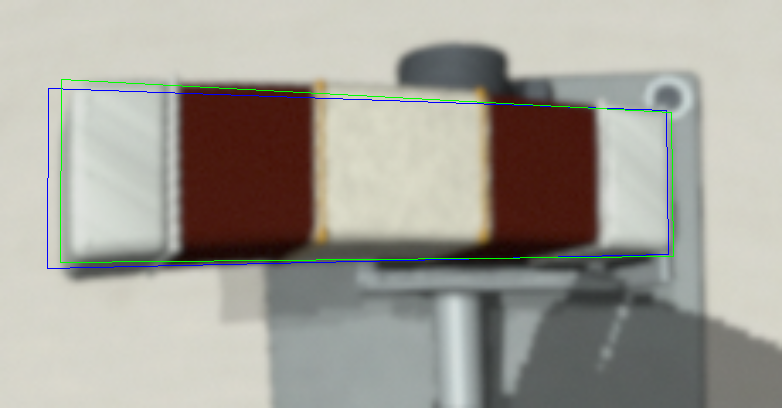

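View pics/t17.png

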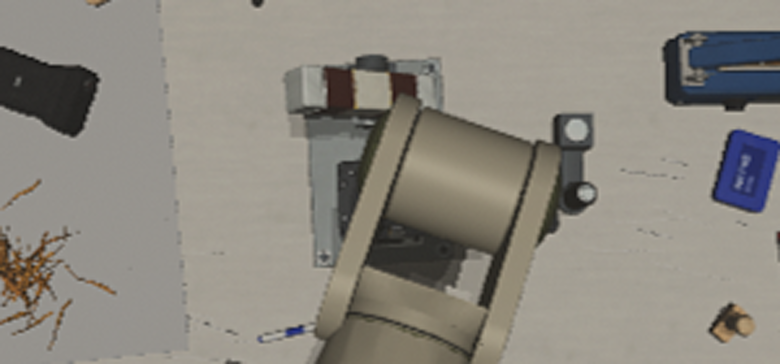

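Run:
```python
from h import *
import pickle
p=pickle.load(open("w17.pkl","rb"))
s=6;x0,y0=215,125
im=p["pixels"][125:225,215:345,::-1]; im=cv2.resize(im,None,fx=s,fy=s,interpolation=cv2.INTER_CUBIC)
a=np.arctan2(-.0409-.0188,.4659-.4725)
print(np.degrees(a))
ex=np.array([np.cos(a),np.sin(a),0]);ey=np.array([-ex[1],ex[0],0])
for zb,c in[(.092,(0,255,0)),(.098,(0,0,255))]:
    o=np.array([.472,.0193,zb])
    for z in(0,.036):
        q=[(proj(p,o+ex*u+ey*v+[0,0,z],True)-[x0,y0]+.0)*s for u,v in[(-.015,-.015),(.015,-.015),(.015,.015),(-.015,.015)]]
        cv2.polylines(im,[np.array(q).astype(np.int32)],True,c,1)
    q=(proj(p,o+ex*.06+[0,0,.072],True)-[x0,y0])*s; cv2.circle(im,tuple(int(i) for i in q),4,c,1)
cv2.imwrite("pics/fit_hub.png",im)
```

```text
-96.30858900255487
```

View pics/fit_hub.png

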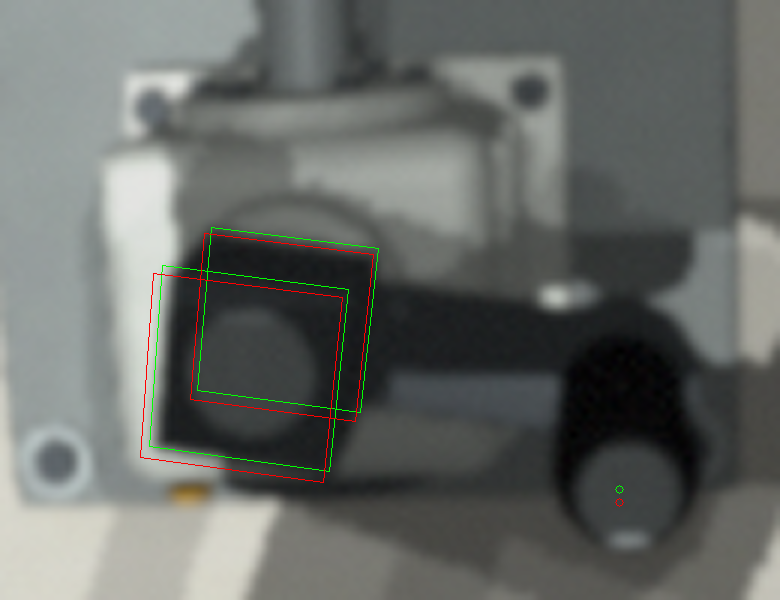

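The fully-down model (green) fits the hub better than the one raised 6 mm, and the cradle matches a tilt of about 0.6 rad. The gripper is open and clear of everything, so I'm handing in.

```bash
python3 -c "
from bench import job
print(job.sign_off())"
```

```text
the job is handed in; nothing more can be done
None
```

The job is handed in. The tin lies in the raised cradle with its heavy end at the foot plate, and the crank is on the spindle. The robot's clock read about 33.5 s of the 72 s at hand-in, and no verdict was reported.

**What I did**
- **Heavy end:** I lifted the tin at its middle. The wrist moment was about 0.27 N·m with about 5.7 N of weight, so the forward end was heavy. Gripped again on that side, it rose level with little moment left.
- **Placing the tin:** I laid it in the level cradle, heavy end at the foot plate. On the last few millimetres I saw about 6 N of sideways force, and it settled when I let go.
- **Winding:** I put the smaller of the two cranks on the spindle. I wound it clockwise until the force climbed to about 7.6 N, which I took as the stop, then let go and went straight up.

**Last checks**
- **Tin in the level cradle:** its middle measured about 92–94 mm from the plate, about 1–2 mm off the centre line, and in line.
- **Tin after winding:** its outline fits a cradle tilt of about 0.6 rad better than 0.55 rad.
- **Crank:** the hub fits the fully-down model better than one raised 6 mm.
- **Bystanders:** the moisture meter, stamp and ink pad look unmoved. I judged this by eye and did not measure them.

**What disagreed**
- **Hub position:** my pixel reading put the hub top about 3 mm off the spindle centre, both halfway through winding and at the end. The socket allows only about 1 mm of play, so I put most of that down to reading error and a slight lean.
- **Top camera:** it placed the spindle about 4 mm from where the wrist camera did. I used the wrist camera values.

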